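Check loaf tins for straight sides on a bracket with a gap gauge

ROBOT

A 7-joint arm with a two-finger parallel gripper is mounted at the origin on the work surface. World frame = base frame: x ahead of the robot, y to its left, z up, the work surface at z = 0. Lengths are in m, angles in rad, forces in N, time in s.
With the tool pointing down it reaches from about 0.4 to 0.875 m from the base axis. Payload 19.3 kg.
Tool frame: the origin (TCP) lies at the very end of the fingers, on their centre line; the grasp point (between the pads) lies 19 mm behind it; z points along the fingers, y is the line along which they close (so a half turn about z gives the same grasp; the last joint's range is limited). The gripper opens to 85 mm and grips with 20 to 120 N. Pads are 22 mm wide; open, the fingers measure 114 mm over their backs; the gripper's body (76 mm by 85 mm) begins 54 mm behind the grasp point. The pads swing forward as they close: fully open they stand 13 mm farther back than shut.
Start: joints at [-1.237, 0.521, -0.036, 1.599, 0.021, 1.021, -0.113], TCP at [0.246, 0.575, 0.231] pointing down, gripper open.
Joint ranges: [-2.91, 2.91], [-0.3, 2.13], [-1.5, 1.42], [0.17, 2.43], [-1.26, 4.41], [0.16, 1.93], [-2.52, 2.52]. Speed limits (rad/s): [1.89, 1.89, 2.39, 2.39, 3.01, 3.01, 3.01].

INTERFACE

Orientations are given as [roll, pitch, yaw] about the fixed x, y, z axes, in that order (R = Rz(yaw) Ry(pitch) Rx(roll)).
In Python, from workcell import observe, grab_frame, job_done gives the robot as it stands.
- The arm moves only by the tool move_arm, never from a script. Its argument "plan" is a list that holds one entry, the list of rows, each a list of 7 numbers: the shift along the tool's x, y, z each as a share of 0.02 m, from -1 to 1, then the turn, a rotation vector about the tool's x, y, z each as a share of 6 degrees, from -1 to 1, then the opening, from -1 (shut) to 1 (fully open). A call has exactly 10 rows; each row shifts and turns the commanded pose from where the row before left it, along the tool's axes as they then stand; what a row does not reach is not made up. A row lasts 1/10 s, in which the tool goes at most 50 mm and 8.59 degrees, less where a joint would pass 70% of its speed; a pose out of reach is approached as far as the arm can. A call with a number of a shift or a turn outside -1 to 1 is refused whole. A call with a gripper value outside its range is refused whole. The fingers move at their own pace and stop on an object; "grip_force" is the grip in N (left out, the last holds). Time passes only in rows, so rows that do not move let the fingers close, or fill a call up. It gives the time, the measured TCP pose, the force, the opening and the grip force at its end, in the units of the state.
- observe(): the state, without advancing time (a new reading comes with each control period).
- grab_frame(name): name is "scene" or "top" or "wrist"; returns a dict with "color" (384x512x3 uint8, red, green, blue), "intrinsics" (3x3 intrinsics, pixels), "k1" (the pictures are not rectified: a ray, as slopes to the right and down, at radius r is drawn at 1 + k1 r^2 times it, then the intrinsics apply), "position" and "orientation" of the camera in the world; the wrist camera has in their place "tool_from_camera" (4x4, takes a point from camera to tool coordinates, whose origin is the TCP and whose axes are the flange's). Camera axes: x right, y down, z forward; pixel columns grow to the right and rows downward; lengths in m; the calibration is good to about 2 mm. A picture is of the moment at which its call begins: read the wrist's pose just before it. There is no depth.
- job_done(): hands the job in; it is judged then, once.
The state is a dict: "clock": time; "qpos": joint angles; "qd": joint speeds; "joint_efforts": joint torques, N m; "position": TCP position; "tool_rot": TCP orientation; "force": force on the tool from outside, world axes, zero at the start; "moment": the same for the moment, N m; "grip_width": finger opening in m; "finger_force": force on a finger pad.
Only numpy, scipy, OpenCV 4.12 (cv2) and the standard library are available. Lean on these libraries where they do the work, as an engineer would, in place of code of your own. Each camera call takes 0.05 s, during which the arm holds its last target. There are 200 camera calls.

TASK

Check each lidded loaf tin for straight sides, the longest tin first: set it centred on the bench with its vent side flush against both pads of the checking bracket, push the gauge blade down the gap between tin and bracket until its shoulder rests on the bracket, let it rest there a moment and take it out, then turn the tin round and check its plain side in the same way before going on to the next tin. At the end every checked tin stands upright on the wire cooling rack and the gauge is back upright in its wooden stand; leave the bread and other things on the bench alone.

Things in the scene. Friction and masses are not known exactly. Their poses are not given: they have to be found in the camera images.
- tin_long: longest lidded loaf tin (may be absent): rigid dark steel box 160 long (its x) x 70 wide (y), lid top 70 up, 0.4 kg. Wooden handle bar along x over the lid's middle: 80 long, 14 wide (y), z 84 to 98, on two end posts. Round vent stub (22 dia, 6 high) on the lid at x +42, y +22 marks the +y long side, the vent side. Origin: centre of the underside, z up.
- tin_long_vent_side (a point): middle of the long side (y +35, z 35) of tin_long that is next to the vent stub
- tin_long_plain_side (a point): middle of the other long side (y -35, z 35) of tin_long
- tin_mid: middle-sized lidded loaf tin (may be absent): rigid dark steel box 140 long (its x) x 70 wide (y), lid top 70 up, 0.4 kg. Wooden handle bar along x over the lid's middle: 80 long, 14 wide (y), z 84 to 98, on two end posts. Round vent stub (22 dia, 6 high) on the lid at x +42, y +22 marks the +y long side, the vent side. Origin: centre of the underside, z up.
- tin_mid_vent_side (a point): middle of the long side (y +35, z 35) of tin_mid that is next to the vent stub
- tin_mid_plain_side (a point): middle of the other long side (y -35, z 35) of tin_mid
- tin_short: shortest lidded loaf tin (may be absent): rigid dark steel box 120 long (its x) x 70 wide (y), lid top 70 up, 0.4 kg. Wooden handle bar along x over the lid's middle: 80 long, 14 wide (y), z 84 to 98, on two end posts. Round vent stub (22 dia, 6 high) on the lid at x +42, y +22 marks the +y long side, the vent side. Origin: centre of the underside, z up.
- tin_short_vent_side (a point): middle of the long side (y +35, z 35) of tin_short that is next to the vent stub
- tin_short_plain_side (a point): middle of the other long side (y -35, z 35) of tin_short
- bracket: fixed upright aluminium wall 200 long (its y), 80 high, 6 thick (x +10 to +16), foot behind. Two steel pads on its robot-side face, 10 thick, 10 wide, 70 high, at y -45 and +45. Origin: on the bench midway between the pads, in the plane of their front faces; x points into the wall. A tin flush on the pads (its side at x 0) leaves a gap 10 wide, open at the top, 80 between the pads.
- gauge: steel blade 6 thick (its x), 60 wide (y), 62 long; brass shoulder 34 x 70 x 8 (z 62 to 70); wooden grip 14 thick (x), 40 wide (y), z 70 to 130; 0.2 kg. Origin: centre of the blade's tip, z up to the grip. Fully in the bracket's gap its shoulder rests on the wall's top edge, tip 18 above the bench. Either way round is the same.
- stand: fixed dark wooden stand for the gauge, 70 x 110 at the foot, 72 high, with a deep slot 14 (its x) by 66 (its y) in the top. Origin: centre of the underside. The gauge stands upright in it, its shoulder resting on the stand's top, tip 10 above the bench.
- rack: fixed wire cooling rack, 240 (its x) x 260 (its y), top 20 above the bench. Origin: centre of the underside, at bench height
- loaf_a: loaf of bread 170 x 85 x 90; a bystander, leave it alone; origin: underside centre
- flour_jar: jar, 60 dia, 70 high; a bystander, leave it alone; origin: underside centre
- cup: cup, 60 dia, 70 high; a bystander, leave it alone; origin: underside centre
Not all that is in view belongs to the job. Leave any pink, purple or turquoise look-alike of the gauge alone.

How it is judged:
By the outcome, as a careful person would: the job done as asked, in the order asked, and still so for the second after the job is handed in, with the robot touching nothing.
Of tin_long, tin_mid, tin_short only 1 to 2 are there at a start; the rules pass over those that are not, and their reading is None.
At some moment in a run one of tin_long, tin_mid, tin_short may be knocked a few centimetres aside while the robot is not near it.
It also fails if it takes over 210 s, if anything falls off the work surface, if the arm or the gripper's body presses on something with over 40 N, if the wrist force passes 120 N, or if a joint passes its speed limit or range.

## Working session

There is one attempt and no reset: what is moved stays moved. The work goes in short steps, Python scripts to look and compute and a tool call to move; the robot and the scene stay as the last step left them, time stands still between calls to the robot, and variables do not carry over. Pictures are saved under pics/ and viewed, at most 14 in all, crops included, and the job is handed in when it is done.

Besides the shell and the picture viewer there is one more tool, called after "Emit:" as name(argument=value, ...) on one line, values as JSON. move_arm: Moves the arm, as the interface text tells. Shift numbers are shares of 0.02 m and turn numbers shares of 6 degrees, none past 1 either way. Its arguments: {"type":"object","properties":{"plan":{"type":"array"},"grip_force":{"type":"number"}},"required":["plan"]}

```bash
ls; mkdir -p pics; cat > h.py <<'E'
import numpy as np, cv2
from workcell import observe, grab_frame, job_done
from scipy.spatial.transform import Rotation as R
E
python3 - <<'E'
from h import *
s=observe()
for k,v in s.items(): print(k,np.round(v,4))
for n in ["scene","top"]:
    f=grab_frame(n); cv2.imwrite(f"pics/{n}0.png",f["color"][:,:,::-1]); np.save(f"pics/{n}0.npy",f,allow_pickle=True)
    print(n,{k:v for k,v in f.items() if k!="color"})
s=observe()
f=grab_frame("wrist"); print({k:v for k,v in f.items() if k!="color"})
cv2.imwrite("pics/wrist0.png",f["color"][:,:,::-1])
E
```

```text
pics
clock 0.0
qpos [-1.2372  0.522  -0.0363  1.6     0.0212  1.0211 -0.1128]
qd [ 0.0002  0.0006 -0.0013 -0.     -0.0003  0.0008 -0.0016]
joint_efforts [-1.3000e-03 -9.2712e+01  1.9792e+00 -3.6992e+01  1.7800e-02  8.2000e-03
  0.0000e+00]
position [0.2455 0.5744 0.2307]
tool_rot [-3.1404e+00  1.0000e-04  2.7378e+00]
force [ 0.084  -0.2902 -0.3949]
moment [ 0.025   0.0002 -0.0111]
finger_force 0.0
grip_width 0.0853
scene {'intrinsics': array([[370.86249756,   0.        , 252.10254307],
       [  0.        , 370.86249756, 190.43373557],
       [  0.        ,   0.        ,   1.        ]]), 'k1': -0.04662350985203881, 'position': array([ 0.99784391, -0.62058202,  0.9777992 ]), 'orientation': array([-2.3993466 , -0.02014193,  0.67327291])}
top {'intrinsics': array([[482.29963633,   0.        , 253.43614733],
       [  0.        , 482.29963633, 188.33882278],
       [  0.        ,   0.        ,   1.        ]]), 'k1': -0.15686432295870462, 'position': array([0.34316415, 0.0724834 , 1.38444905]), 'orientation': array([-3.04467103, -0.0215986 , -1.56108765])}
{'intrinsics': array([[343.90040801,   0.        , 257.03363439],
       [  0.        , 343.90040801, 192.94030722],
       [  0.        ,   0.        ,   1.        ]]), 'k1': 0.012052880516651604, 'tool_from_camera': array([[-3.29265375e-05, -9.52801914e-01, -3.03592675e-01,
         7.80797935e-02],
       [ 9.99999968e-01, -1.07870101e-04,  2.30085599e-04,
         8.35400267e-04],
       [-2.51974571e-04, -3.03592657e-01,  9.52801887e-01,
        -1.42463792e-01],
       [ 0.00000000e+00,  0.00000000e+00,  0.00000000e+00,
         1.00000000e+00]])}
```

View pics/scene0.png

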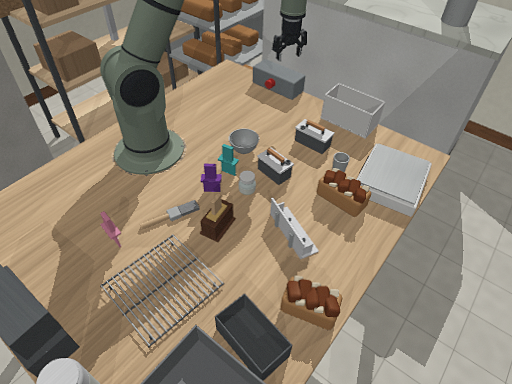

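View pics/top0.png

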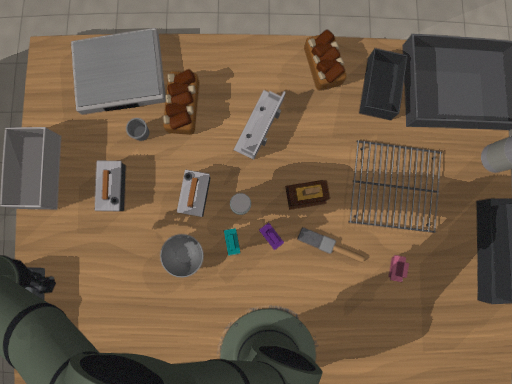

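The scene shows two tins, at top-view pixels (110,186) and (193,193). The gauge is in its stand at (307,193), the bracket at (260,124) and the rack at (395,185). A jar stands at (240,204), and the turquoise, purple and pink look-alikes are nearby.

```bash
cat >> h.py <<'E'
def cam(f,s=None):
    K=f["intrinsics"];k=f["k1"]
    if "position" in f: return K,k,R.from_euler('xyz',f["orientation"]).as_matrix(),np.array(f["position"])
    T=np.array(f["tool_from_camera"]); Rt=R.from_euler('xyz',s["tool_rot"]).as_matrix()
    return K,k,Rt@T[:3,:3],Rt@T[:3,3]+np.array(s["position"])
def ray(c,uv):
    K,k,Rc,p=c; uv=np.atleast_2d(uv).astype(float)
    d=np.c_[(uv[:,0]-K[0,2])/K[0,0],(uv[:,1]-K[1,2])/K[1,1]]; m=d.copy()
    for _ in range(10): m=d/(1+k*(m**2).sum(1,keepdims=True))
    return np.c_[m,np.ones(len(m))]@Rc.T
def onz(c,uv,z):
    r=ray(c,uv); return c[3]+r*((z-c[3][2])/r[:,2])[:,None]
def proj(c,P):
    K,k,Rc,p=c; q=(np.atleast_2d(P)-p)@Rc; m=q[:,:2]/q[:,2:]; m=m*(1+k*(m**2).sum(1,keepdims=True))
    return m*[K[0,0],K[1,1]]+[K[0,2],K[1,2]]
E
python3 - <<'E'
from h import *
f=np.load("pics/top0.npy",allow_pickle=True).item(); c=cam(f)
for n,uv,z in [("tinA",(110,186),.08),("tinB",(193,193),.08),("gauge",(312,193),.13),("stand",(307,194),.072),("rack",(397,186),.02),("brk",(260,124),.08),("jar",(240,204),.07),("bowl",(182,255),.05),("cup",(137,129),.07)]:
    print(n,onz(c,uv,z).round(3))
img=f["color"][:,:,::-1]
a=cv2.resize(img[150:225,85:225],None,fx=5.6,fy=5.6,interpolation=cv2.INTER_CUBIC)
cv2.imwrite("pics/a.png",a)
b=cv2.resize(img[85:215,225:340],None,fx=4.6,fy=4.6,interpolation=cv2.INTER_CUBIC)
cv2.imwrite("pics/b.png",b); print(a.shape,b.shape)
E
```

```text
tinA [[0.472 0.439 0.08 ]]
tinB [[0.456 0.21  0.08 ]]
gauge [[ 0.455 -0.107  0.13 ]]
stand [[ 0.457 -0.102  0.072]]
rack [[ 0.488 -0.373  0.02 ]]
brk [[0.649 0.029 0.08 ]]
jar [[0.428 0.082 0.07 ]]
bowl [[0.287 0.24  0.05 ]]
cup [[0.634 0.372 0.07 ]]
(420, 784, 3) (598, 529, 3)
```

View pics/a.png

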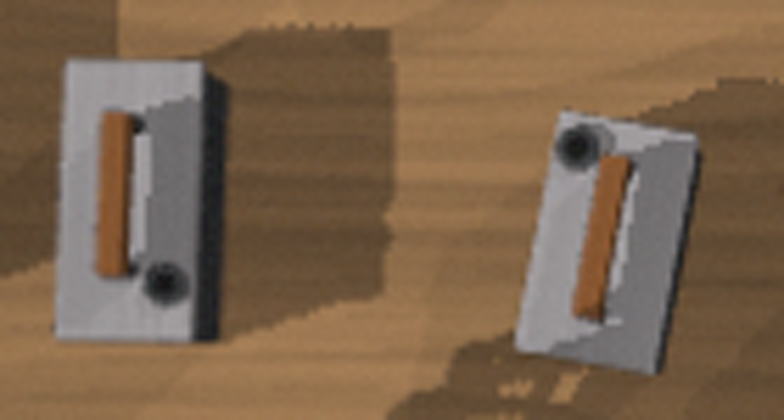

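View pics/b.png

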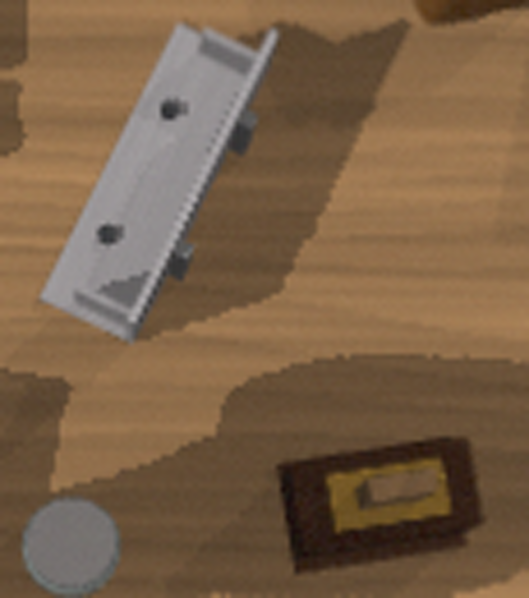

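Crop a gives the lid corners: tin A at (67,60),(203,60),(192,342),(55,338) and tin B at (560,110),(698,135),(657,375),(515,350). A's vent is at (165,283) and B's at (577,146). Crop b shows the bracket wall's top running from (275,30) to (132,340) with pads on its right, and the gauge shoulder at about (330..447,460..530).

```bash
python3 - <<'E'
from h import *
f=np.load("pics/top0.npy",allow_pickle=True).item(); c=cam(f)
def g(pts,fx,off,z): return onz(c,(np.array(pts)+.5)/fx-.5+off,z)[:,:2]
for n,p,h,v in [("A",[(67,60),(203,60),(192,342),(55,338)],[(115,112),(113,276)],(165,283)),("B",[(560,110),(698,135),(657,375),(515,350)],[(617,157),(589,318)],(577,146))]:
    q=g(p,5.6,[85,150],.07); print(n,q.mean(0).round(4),[np.linalg.norm(q[i]-q[i-1]).round(4) for i in range(4)])
    d=(q[0]+q[1]-q[2]-q[3]); print(" yaw",np.degrees(np.arctan2(d[1],d[0])).round(2))
    hh=g(h,5.6,[85,150],.098); d=hh[0]-hh[1]; print(" handle",hh.mean(0).round(4),np.linalg.norm(d).round(3),np.degrees(np.arctan2(d[1],d[0])).round(2)," vent",g([v],5.6,[85,150],.076)-q.mean(0))
w=g([(277,30),(133,342),(266,30),(120,338)],4.6,[225,85],.08); print("wall",w.round(4)); d=w[0]-w[1]; print(np.linalg.norm(d),np.degrees(np.arctan2(d[1],d[0])))
s=g([(328,474),(443,458),(450,516),(337,533)],4.6,[225,85],.08);print("shoulder",s.mean(0),[np.linalg.norm(s[i]-s[i-1]).round(4) for i in range(4)]); d=s[1]-s[0];print(np.degrees(np.arctan2(d[1],d[0])))
gr=g([(367,480),(440,468),(442,497),(371,506)],4.6,[225,85],.14);print("grip",gr.mean(0),[np.linalg.norm(gr[i]-gr[i-1]).round(4) for i in range(4)]);d=gr[1]-gr[0];print(np.degrees(np.arctan2(d[1],d[0])))
r=onz(c,[(357,141),(444,148),(437,232),(350,225)],.02);print("rack",r.round(3),r.mean(0))
E
```

```text
A [0.4753 0.4486] [np.float64(0.1383), np.float64(0.0691), np.float64(0.1397), np.float64(0.069)]
 yaw -0.12
 handle [0.4751 0.448 ] 0.08 1.62  vent [[-0.04155852 -0.02148212]]
B [0.457  0.2104] [np.float64(0.1197), np.float64(0.0691), np.float64(0.1192), np.float64(0.0705)]
 yaw -8.93
 handle [0.4569 0.2097] 0.078 -8.63  vent [[0.04633916 0.01528008]]
wall [[ 0.7445 -0.0396]
 [ 0.5511  0.0461]
 [ 0.7443 -0.0329]
 [ 0.5534  0.0538]]
0.21154784381617275 -23.898702238165125
shoulder [ 0.46133524 -0.10705176] [np.float64(0.0354), np.float64(0.0696), np.float64(0.0348), np.float64(0.0683)]
-81.41355756747465
grip [ 0.46024493 -0.1075936 ] [np.float64(0.0149), np.float64(0.0423), np.float64(0.0165), np.float64(0.0409)]
-80.030061979789
rack [[ 0.618 -0.256  0.02 ]
 [ 0.603 -0.521  0.02 ]
 [ 0.355 -0.492  0.02 ]
 [ 0.374 -0.232  0.02 ]] [ 0.48755909 -0.37540503  0.02      ]
```

```bash
cat >> h.py <<'E'
def to(p,yaw,s=None):
    """units of move: shift in present tool axes, turn, and shift in the axes after the turn"""
    s=s or observe(); Rt=R.from_euler('xyz',s["tool_rot"]); Rg=R.from_euler('xyz',[np.pi,0,np.radians(yaw)])
    d=np.array(p)-s["position"]
    print("shift now",(Rt.inv().apply(d)/.02).round(2),"| turn",((Rt.inv()*Rg).as_rotvec(degrees=True)/6).round(2),"| shift after turn",(Rg.inv().apply(d)/.02).round(2))
def st():
    s=observe(); print("t",round(s["clock"],1),"p",np.round(s["position"],4),"yaw",np.degrees(s["tool_rot"]).round(2),"F",np.round(s["force"],1),"M",np.round(s["moment"],2),"w",round(s["grip_width"],4),"ff",round(float(s["finger_force"]),1),"q7",np.round(s["qpos"],2)); return s
def handles(name,z=.098,minarea=40,save=None):
    s=observe(); f=grab_frame(name); c=cam(f,s); im=f["color"]
    if save: cv2.imwrite("pics/"+save,im[:,:,::-1])
    hsv=cv2.cvtColor(im,cv2.COLOR_RGB2HSV); m=cv2.inRange(hsv,(5,130,90),(15,255,255))
    m=cv2.morphologyEx(m,cv2.MORPH_OPEN,np.ones((2,2)))
    out=[]
    for k in cv2.findContours(m,cv2.RETR_EXTERNAL,cv2.CHAIN_APPROX_NONE)[0]:
        if cv2.contourArea(k)<minarea: continue
        b=cv2.boxPoints(cv2.minAreaRect(k)); q=onz(c,b,z)[:,:2]
        e=[q[1]-q[0],q[2]-q[1]]; L=[np.linalg.norm(v) for v in e]; d=e[int(np.argmax(L))]
        if max(L)<.05 or max(L)>.11: continue
        print(name,"handle",q.mean(0).round(4),"L",np.round(L,3),"axis",np.degrees(np.arctan2(d[1],d[0])).round(1)%180)
        out.append(q.mean(0))
    return out
E
python3 -c "
from h import *
handles('top')
to([.475,.448,.19],180.5)"
```

```text
top handle [0.4556 0.208 ] L [0.075 0.012] axis 171.2
top handle [0.473 0.445] L [0.011 0.076] axis 2.3000000000000114
top handle [0.6401 0.2606] L [0.064 0.021] axis 111.5
shift now [-13.04  -1.31   2.05] | turn [-0.01 -0.   -3.94] | shift after turn [-11.42  -6.43   2.05]
```

Emit:
move_arm(plan=[[[-1, -0.1, 0.15, 0, 0, 0, 1], [-1, -0.1, 0.15, 0, 0, 0, 1], [-1, -0.1, 0.15, 0, 0, 0, 1], [-1, -0.1, 0.15, 0, 0, 0, 1], [-1, -0.1, 0.15, 0, 0, 0, 1], [-1, -0.1, 0.15, 0, 0, 0, 1], [-1, -0.1, 0.15, 0, 0, 0, 1], [-1, -0.1, 0.15, 0, 0, 0, 1], [-1, -0.1, 0.15, 0, 0, 0, 1], [-1, -0.1, 0.15, 0, 0, 0, 1]]])

```text
clock: 1.2
position: [0.4223, 0.4772, 0.201]
tool_rot: [-3.141, -0.0, 2.738]
force: [0.1, 0.2, 0.2]
grip_width: 0.0853
finger_force: 0.0
```

Emit:
move_arm(plan=[[[-1, -0.1, 0.15, 0, 0, 0, 1], [-1, -0.1, 0.15, 0, 0, 0, 1], [-1, -0.1, 0.15, 0, 0, 0, 1], [0, 0, 0, 0, 0, -1, 1], [0, 0, 0, 0, 0, -1, 1], [0, 0, 0, 0, 0, -1, 1], [0, 0, 0, 0, 0, -0.9, 1], [0, 0, 0, 0, 0, 0, 1], [0, 0, 0, 0, 0, 0, 1], [0, 0, 0, 0, 0, 0, 1]]])

```text
clock: 2.2
position: [0.4744, 0.4486, 0.1922]
tool_rot: [-3.141, -0.0, -3.139]
force: [0.1, -0.7, -0.2]
grip_width: 0.0854
finger_force: 0.0
```

```bash
python3 - <<'E'
from h import *
st(); handles('wrist',save='w1.png'); handles('top')
E
```

```text
t 2.2 p [0.4744 0.4486 0.1922] yaw [-179.99   -0.   -179.87] F [ 0.1 -0.7 -0.2] M [ 0.06 -0.02 -0.07] w 0.0854 ff 0.0 q7 [-0.78  0.61 -0.11  1.55  0.07  0.98  0.66]
wrist handle [0.4752 0.4528] L [0.012 0.078] axis 0.8
top handle [0.4547 0.2078] L [0.077 0.012] axis 170.6
top handle [0.6449 0.2603] L [0.066 0.032] axis 130.7
top handle [ 0.7958 -0.1783] L [0.05  0.022] axis 136.3
top handle [ 0.8423 -0.1644] L [0.052 0.023] axis 128.9
```

View pics/w1.png

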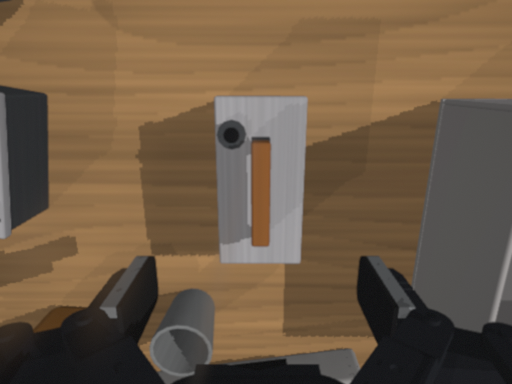

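The wrist view shows the handle bar centred at (261,192), about 4 px right of the fingers' midline, with the vent stub at (231,135). I'll descend and grip.

Emit:
move_arm(plan=[[[0, 0.17, 0.96, 0, 0, -0.1, 1], [0, 0, 0.96, 0, 0, 0, 1], [0, 0, 0.96, 0, 0, 0, 1], [0, 0, 0.96, 0, 0, 0, 1], [0, 0, 0.96, 0, 0, 0, 1], [0, 0, 0.96, 0, 0, 0, 1], [0, 0, 0, 0, 0, 0, 1], [0, 0, 0, 0, 0, 0, -1], [0, 0, 0, 0, 0, 0, -1], [0, 0, 0, 0, 0, 0, -1]]], grip_force=50)

```text
clock: 3.3
position: [0.4749, 0.4524, 0.0782]
tool_rot: [3.141, 0.001, -3.127]
force: [0.8, -0.1, -1.1]
grip_width: 0.044
finger_force: 0.0
```

Emit:
move_arm(plan=[[[0, 0, 0, 0, 0, 0, -1], [0, 0, 0, 0, 0, 0, -1], [0, 0, 0, 0, 0, 0, -1], [0, 0, 0, 0, 0, 0, -1], [0, 0, -0.5, 0, 0, 0, -1], [0, 0, -1, 0, 0, 0, -1], [0, 0, -1, 0, 0, 0, -1], [0, 0, -1, 0, 0, 0, -1], [0, 0, -1, 0, 0, 0, -1], [0, 0, -1, 0, 0, 0, -1]]])

```text
clock: 4.3
position: [0.4741, 0.4519, 0.1882]
tool_rot: [-3.141, -0.0, -3.126]
force: [0.2, -0.4, -5.1]
grip_width: 0.0128
finger_force: 49.2
```

```bash
python3 - <<'E'
from h import *
st(); to([.60,-.10,.19],-24)
f=np.load("pics/top0.npy",allow_pickle=True).item(); c=cam(f); im=f["color"]
# wall edge line by brightness profile across wall, at several stations along it
g=cv2.cvtColor(im,cv2.COLOR_RGB2GRAY).astype(np.float32)
a=np.array([.5511,.0461]);b=np.array([.7445,-.0396]);n=np.array([.405,.914])
for t in np.linspace(.1,.9,9):
    p=a+(b-a)*t; off=np.arange(-.012,.024,.002)
    uv=proj(c,np.c_[p+off[:,None]*n,np.full(len(off),.08)]).astype(np.float32)
    print(t.round(1),cv2.remap(g,uv[:,:1],uv[:,1:],cv2.INTER_LINEAR).ravel().astype(int))
E
```

```text
t 4.3 p [0.4741 0.4519 0.1882] yaw [-1.7999e+02 -2.0000e-02 -1.7913e+02] F [ 0.2 -0.4 -5.1] M [ 0.05 -0.01  0.04] w 0.0128 ff 49.2 q7 [-0.78  0.61 -0.11  1.55  0.08  0.98  0.67]
shift now [ -5.87 -27.69  -0.09] | turn [  0.    -0.   -25.86] | shift after turn [16.97 22.65 -0.09]
0.1 [ 87  87  88  89  88  85  77  78 131 153 141 116 104 102 102 102 100 103]
0.2 [ 80  80  79  79  78  78  79 104 141 156 130 122 128 141 143 145 143 144]
0.3 [ 85  88  99  98  91  89  89 129 156 158 149 144 143 142 142 143 143 144]
0.4 [ 85  85  85  86  84  81  83 115 157 152 143 144 144 143 143 143 144 146]
0.5 [ 88  89  89  90  89  84  99 134 158 150 145 144 144 145 146 144 144 145]
0.6 [ 81  79  80  79  78  79 111 147 161 143 132 142 146 147 147 146 146 145]
0.7 [ 74  73  70  67  67  78 115 157 156 148 146 145 147 148 147 147 147 146]
0.8 [ 85  85  85  84  82  99 129 156 153 149 146 146 146 148 147 146 146 146]
0.9 [ 77  76  77  78  77 108 141 157 150 138 135 136 139 134 136 142 137 136]
```

Emit:
move_arm(plan=[[[-0.215, -0.97, 0, 0, 0, 0, -1], [-0.215, -0.97, 0, 0, 0, 0, -1], [-0.215, -0.97, 0, 0, 0, 0, -1], [-0.215, -0.97, 0, 0, 0, 0, -1], [-0.215, -0.97, 0, 0, 0, 0, -1], [-0.215, -0.97, 0, 0, 0, 0, -1], [-0.215, -0.97, 0, 0, 0, 0, -1], [-0.215, -0.97, 0, 0, 0, 0, -1], [-0.215, -0.97, 0, 0, 0, 0, -1], [-0.215, -0.97, 0, 0, 0, 0, -1]]])

```text
clock: 5.3
position: [0.5206, 0.257, 0.187]
tool_rot: [-3.142, -0.0, -3.127]
force: [0.7, -0.7, -5.3]
grip_width: 0.0125
finger_force: 49.2
```

Emit:
move_arm(plan=[[[-0.215, -0.97, 0, 0, 0, 0, -1], [-0.215, -0.97, 0, 0, 0, 0, -1], [-0.215, -0.97, 0, 0, 0, 0, -1], [-0.215, -0.97, 0, 0, 0, 0, -1], [-0.215, -0.97, 0, 0, 0, 0, -1], [-0.215, -0.97, 0, 0, 0, 0, -1], [-0.215, -0.97, 0, 0, 0, 0, -1], [-0.215, -0.97, 0, 0, 0, 0, -1], [-0.215, -0.97, 0, 0, 0, 0, -1], [-0.215, -0.97, 0, 0, 0, 0, -1]]])

```text
clock: 6.3
position: [0.5662, 0.0637, 0.1871]
tool_rot: [3.142, -0.0, -3.127]
force: [0.7, -0.2, -4.7]
grip_width: 0.0126
finger_force: 49.2
```

Emit:
move_arm(plan=[[[-0.215, -0.97, 0, 0, 0, 0, -1], [-0.215, -0.97, 0, 0, 0, 0, -1], [-0.215, -0.97, 0, 0, 0, 0, -1], [-0.215, -0.97, 0, 0, 0, 0, -1], [-0.215, -0.97, 0, 0, 0, 0, -1], [-0.215, -0.97, 0, 0, 0, 0, -1], [-0.215, -0.97, 0, 0, 0, 0, -1], [-0.215, -0.97, 0, 0, 0, 0, -1], [0, 0, 0, 0, 0, 1, -1], [0, 0, 0, 0, 0, 1, -1]]])

```text
clock: 7.3
position: [0.6025, -0.0911, 0.1869]
tool_rot: [-3.142, -0.0, 2.941]
force: [-0.8, 0.9, -5.3]
grip_width: 0.0129
finger_force: 49.2
```

Emit:
move_arm(plan=[[[0, 0, 0, 0, 0, 1, -1], [0, 0, 0, 0, 0, 1, -1], [0, 0, 0, 0, 0, 1, -1], [0, 0, 0, 0, 0, 1, -1], [0, 0, 0, 0, 0, 1, -1], [0, 0, 0, 0, 0, 1, -1], [0, 0, 0, 0, 0, 1, -1], [0, 0, 0, 0, 0, 1, -1], [0, 0, 0, 0, 0, 1, -1], [0, 0, 0, 0, 0, 1, -1]]])

```text
clock: 8.3
position: [0.6025, -0.0901, 0.187]
tool_rot: [-3.141, -0.0, 1.895]
force: [-0.4, 0.4, -4.9]
grip_width: 0.0129
finger_force: 49.2
```

Emit:
move_arm(plan=[[[0, 0, 0, 0, 0, 1, -1], [0, 0, 0, 0, 0, 1, -1], [0, 0, 0, 0, 0, 1, -1], [0, 0, 0, 0, 0, 1, -1], [0, 0, 0, 0, 0, 1, -1], [0, 0, 0, 0, 0, 1, -1], [0, 0, 0, 0, 0, 1, -1], [0, 0, 0, 0, 0, 1, -1], [0, 0, 0, 0, 0, 1, -1], [0, 0, 0, 0, 0, 1, -1]]])

```text
clock: 9.3
position: [0.6026, -0.09, 0.187]
tool_rot: [-3.141, -0.0, 0.848]
force: [-0.1, 0.1, -5.7]
grip_width: 0.0127
finger_force: 49.2
```

Emit:
move_arm(plan=[[[0, 0, 0, 0, 0, 1, -1], [0, 0, 0, 0, 0, 1, -1], [0, 0, 0, 0, 0, 1, -1], [0, 0, 0, 0, 0, 1, -1], [0, 0, 0, 0, 0, 1, -1], [0, 0, 0, 0, 0, 1, -1], [0, 0, 0, 0, 0, 1, -1], [0, 0, 0, 0, 0, 1, -1], [0, 0, 0, 0, 0, 1, -1], [0, 0, 0, 0, 0, 1, -1]]])

```text
clock: 10.3
position: [0.6026, -0.09, 0.187]
tool_rot: [-3.141, 0.0, -0.199]
force: [-0.2, -0.5, -4.3]
grip_width: 0.013
finger_force: 49.2
```

```bash
python3 - <<'E'
from h import *
s=st(); to([.603,-.0905,.19],-25.6)
f=grab_frame("wrist"); cv2.imwrite("pics/w2.png",f["color"][:,:,::-1]); np.save("pics/w2.npy",dict(f=f,s=s),allow_pickle=True)
E
```

```text
t 10.3 p [ 0.6026 -0.09    0.187 ] yaw [-1.7997e+02  1.0000e-02 -1.1400e+01] F [-0.2 -0.5 -4.3] M [-0.03 -0.03  0.02] w 0.013 ff 49.2 q7 [-0.47  0.7   0.83  1.72 -0.6   1.   -1.19]
shift now [ 0.02  0.02 -0.15] | turn [-0.    0.    2.37] | shift after turn [ 0.03  0.02 -0.15]
```

View pics/w2.png

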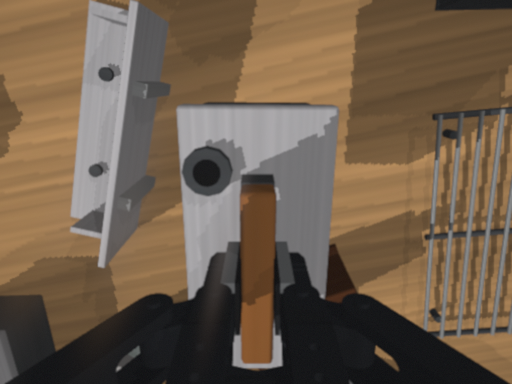

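The wrist view shows the whole bracket at left. The wall top runs from (136,2) to (103,266), with pads at (155,88) and (140,190). The tin hangs with its vent stub at (206,172), facing the wall as needed.

```bash
python3 - <<'E'
from h import *
d=np.load("pics/w2.npy",allow_pickle=True).item(); im=d['f']["color"][:,:,::-1]
cv2.imwrite("pics/w2c.png",cv2.resize(im[0:275,60:240],None,fx=2.1,fy=2.1,interpolation=cv2.INTER_CUBIC)[:578])
cv2.imwrite("pics/w2c.png",np.hstack([cv2.resize(im[0:145,90:190],None,fx=4,fy=4,interpolation=cv2.INTER_CUBIC),cv2.resize(im[130:275,80:180],None,fx=4,fy=4,interpolation=cv2.INTER_CUBIC)]))
E
```

```text
(no output)
```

View pics/w2c.png

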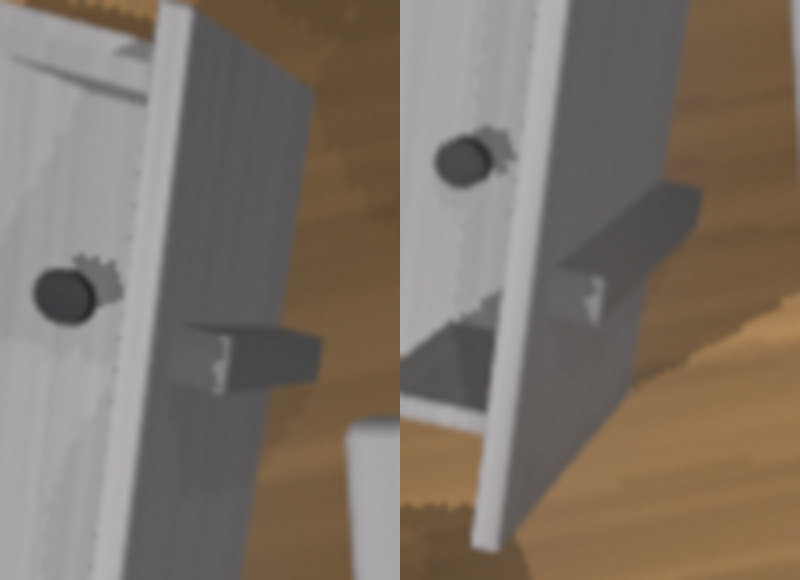

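The enlarged crop gives the front top edge ends at (195,8) left and (498,550) right, and the pad-top front corners at (231,337),(228,392) and (606,277),(600,325).

```bash
python3 - <<'E'
from h import *
d=np.load("pics/w2.npy",allow_pickle=True).item(); c=cam(d['f'],d['s'])
def px(l): return np.array([((x-(400 if x>=400 else 0)+.5)/4-.5+(80 if x>=400 else 90),(y+.5)/4-.5+(130 if x>=400 else 0)) for x,y in l])
def rep(n,q):
    v=q[0]-q[1]; print(n,q[:,:2].round(4).tolist(),"mid",q.mean(0).round(4),"len",np.linalg.norm(v).round(4),"ang",np.degrees(np.arctan2(v[1],v[0])).round(2))
rep("front edge",onz(c,px([(195,8),(498,550)]),.08))
rep("back edge",onz(c,px([(160,3),(472,545)]),.08))
p=onz(c,px([(231,337),(228,392),(606,277),(600,325)]),.07)
rep("pads",np.array([p[:2].mean(0),p[2:].mean(0)])); print(p.round(4))
E
```

```text
front edge [[0.7428, -0.0392], [0.5634, 0.0461]] mid [0.6531 0.0034 0.08  ] len 0.1986 ang -25.43
back edge [[0.7445, -0.0339], [0.5655, 0.0508]] mid [0.655  0.0084 0.08  ] len 0.1981 ang -25.34
pads [[0.6893, -0.0254], [0.608, 0.0133]] mid [ 0.6487 -0.0061  0.07  ] len 0.0901 ang -25.4
[[ 0.6939 -0.027   0.07  ]
 [ 0.6848 -0.0237  0.07  ]
 [ 0.6127  0.0111  0.07  ]
 [ 0.6032  0.0154  0.07  ]]
```

Emit:
move_arm(plan=[[[0, 0, 0, 0, 0, 0.78, -1], [0, 0, 0, 0, 0, 0.78, -1], [0, 0, 0, 0, 0, 0.78, -1], [0.14, -0.89, 0.76, 0, 0, 0, -1], [0.14, -0.89, 0.76, 0, 0, 0, -1], [0, 0, 0.76, 0, 0, 0, -1], [0, 0, 0.76, 0, 0, 0, -1], [0, 0, 0.76, 0, 0, 0, -1], [0, 0, 0.76, 0, 0, 0, -1], [0, 0, 0.76, 0, 0, 0, -1]]])

```text
clock: 11.35
position: [0.6231, -0.0597, 0.0794]
tool_rot: [3.141, 0.0, -0.44]
force: [0.8, 0.2, -5.4]
grip_width: 0.0132
finger_force: 49.3
```

Emit:
move_arm(plan=[[[0, 0, 0, 0, 0, 0, -1], [0, -0.3, 0, 0, 0, 0, -1], [0, -0.3, 0, 0, 0, 0, -1], [0, -0.2, 0, 0, 0, 0, -1], [0, -0.1, 0, 0, 0, 0, -1], [0, -0.1, 0, 0, 0, 0, -1], [0, 0, 0, 0, 0, 0, -1], [0, 0, 0, 0, 0, 0, -1], [0, 0, 0, 0, 0, 0, -1], [0, 0, 0, 0, 0, 0, -1]]])

```text
clock: 12.35
position: [0.6317, -0.0415, 0.0807]
tool_rot: [3.142, 0.0, -0.44]
force: [-0.1, -0.1, -5.0]
grip_width: 0.013
finger_force: 49.3
```

```bash
cat >> h.py <<'E'
O=np.array([.6487,-.0061]); n=np.array([.4289,.9033]); t=np.array([.9033,-.4289])
def br(s):  # TCP in bracket terms: along n (x into wall), along -y of bracket
    d=np.array(s["position"][:2])-O; print("br n %.4f  t %.4f  Fn %.1f Ft %.1f"%(d@n,d@t,np.dot(s["force"][:2],n),np.dot(s["force"][:2],t)))
E
python3 -c "
from h import *
s=st(); br(s); to(list(O-.035*n)+[.079],-25.4)"
```

```text
t 12.3 p [ 0.6317 -0.0415  0.0807] yaw [180.     0.   -25.19] F [-0.1 -0.1 -5. ] M [-0.    0.   -0.02] w 0.013 ff 49.3 q7 [-0.5   0.88  0.77  1.72 -0.78  0.88 -1.4 ]
br n -0.0393  t -0.0002  Fn -0.1 Ft -0.0
shift now [ 0.01 -0.21  0.09] | turn [0.   0.   0.03] | shift after turn [ 0.01 -0.21  0.09]
```

Emit:
move_arm(plan=[[[0, -0.07, 0, 0, 0, 0.03, -1], [0, -0.07, 0, 0, 0, 0, -1], [0, -0.04, 0, 0, 0, 0, -1], [0, 0, 0, 0, 0, 0, -1], [0, -0.04, 0, 0, 0, 0, -1], [0, 0, 0, 0, 0, 0, -1], [0, -0.03, 0, 0, 0, 0, -1], [0, 0, 0, 0, 0, 0, -1], [0, 0, 0, 0, 0, 0, -1], [0, 0, 0, 0, 0, 0, -1]]], grip_force=30)

```text
clock: 13.35
position: [0.6335, -0.0379, 0.0808]
tool_rot: [3.14, -0.0, -0.443]
force: [-3.0, -7.6, -3.8]
grip_width: 0.013
finger_force: 49.6
```

```bash
python3 -c "
from h import *
s=st(); br(s)"
```

```text
t 13.3 p [ 0.6335 -0.0379  0.0808] yaw [ 1.7992e+02 -1.0000e-02 -2.5390e+01] F [-3.  -7.6 -3.8] M [-1.62  0.71  0.23] w 0.013 ff 49.6 q7 [-0.51  0.88  0.77  1.71 -0.78  0.88 -1.41]
br n -0.0353  t -0.0001  Fn -8.2 Ft 0.5
```

Emit:
move_arm(plan=[[[0, 0, 0.07, 0, 0, 0, -1], [0, 0, 0.07, 0, 0, 0, -1], [0, 0, 0, 0, 0, 0, -1], [0, 0, 0, 0, 0, 0, -0.3], [0, 0, 0, 0, 0, 0, -0.3], [0, 0, 0, 0, 0, 0, -0.3], [0, 0, 0, 0, 0, 0, -0.3], [0, 0, -0.3, 0, 0, 0, -0.3], [0, 0, -1, 0, 0, 0, -0.3], [0, 0, -1, 0, 0, 0, -0.3]]])

```text
clock: 14.35
position: [0.6337, -0.0369, 0.1247]
tool_rot: [3.141, 0.0, -0.443]
force: [-0.7, 0.4, -0.3]
grip_width: 0.0298
finger_force: 0.0
```

Emit:
move_arm(plan=[[[0, 0, -1, 0, 0, -1, -0.3], [0, 0, -1, 0, 0, -1, -0.3], [0, 0, -1, 0, 0, -1, -0.3], [0, 0, -1, 0, 0, -1, -0.3], [0, 0, -1, 0, 0, -1, -0.3], [0, 0, -1, 0, 0, -1, -0.3], [0, 0, 0, 0, 0, -1, -0.3], [0, 0, 0, 0, 0, -1, -0.3], [0, 0, 0, 0, 0, -1, -0.3], [0, 0, 0, 0, 0, -1, -0.3]]])

```text
clock: 15.35
position: [0.6338, -0.037, 0.2445]
tool_rot: [3.141, -0.0, 0.609]
force: [0.6, -0.5, -1.2]
grip_width: 0.0296
finger_force: 0.0
```

Emit:
move_arm(plan=[[[0, 0, 0, 0, 0, -1, 0], [0, 0, 0, 0, 0, -1, 0], [0, 0, 0, 0, 0, -1, 0], [0, 0, 0, 0, 0, -1, 0], [0, 0, 0, 0, 0, -1, 0], [0, 0, 0, 0, 0, -1, 0], [0, 0, 0, 0, 0, -1, 0], [0, 0, 0, 0, 0, -1, 0], [0, 0, 0, 0, 0, -1, 0], [0, 0, 0, 0, 0, -1, 0]]])

```text
clock: 16.35
position: [0.6338, -0.0371, 0.2444]
tool_rot: [3.141, 0.0, 1.656]
force: [-0.4, -0.1, -0.1]
grip_width: 0.0429
finger_force: 0.0
```

Emit:
move_arm(plan=[[[-0.206, -0.908, 0, 0, 0, 0, 0], [-0.206, -0.908, 0, 0, 0, 0, 0], [-0.206, -0.908, 0, 0, 0, 0, 0], [-0.206, -0.908, 0, 0, 0, 0, 0], [-0.206, -0.908, 0, 0, 0, 0, 0], [-0.206, -0.908, 0, 0, 0, 0, 0], [-0.206, -0.908, 0, 0, 0, 0, 0], [-0.206, -0.908, 0, 0, 0, 0, 0], [-0.206, -0.908, 0, 0, 0, 0, 0], [-0.206, -0.908, 0, 0, 0, 0, 0]]])

```text
clock: 17.35
position: [0.4554, -0.093, 0.2443]
tool_rot: [3.141, 0.0, 1.651]
force: [-0.0, -0.2, 0.4]
grip_width: 0.0426
finger_force: 0.0
```

```bash
python3 - <<'E'
from h import *
s=st(); to([.4605,-.107,.24],99)
f=grab_frame("wrist"); cv2.imwrite("pics/w3.png",f["color"][:,:,::-1]); np.save("pics/w3.npy",dict(f=f,s=s),allow_pickle=True)
handles('top'); handles('scene')
E
```

```text
t 17.4 p [ 0.4554 -0.093   0.2443] yaw [1.7997e+02 1.0000e-02 9.4610e+01] F [-0.  -0.2  0.4] M [-0.06  0.01 -0.01] w 0.0426 ff 0.0 q7 [-0.28  0.27  0.43  2.01 -0.14  0.89  0.31]
shift now [-0.72  0.2   0.22] | turn [ 0.    0.   -0.73] | shift after turn [-0.73  0.14  0.22]
top handle [0.4547 0.2079] L [0.077 0.012] axis 170.9
top handle [ 0.6283 -0.0408] L [0.077 0.011] axis 155.2
top handle [0.6443 0.2611] L [0.065 0.023] axis 122.9
```

View pics/w3.png

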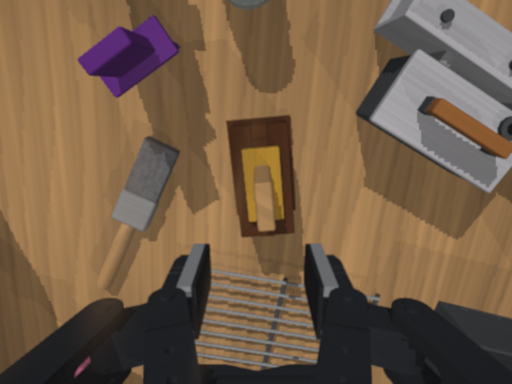

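The wrist view shows the stand at (227-295,115-237), the yellow shoulder at about (242-283,146-222) and the grip leaning down to (265,230). The tin stands at the bracket, upper right.

```bash
python3 - <<'E'
from h import *
d=np.load("pics/w3.npy",allow_pickle=True).item(); c=cam(d['f'],d['s']); im=d['f']['color']
def rep(n,px,z):
    q=onz(c,px,z)[:,:2]; e=[np.linalg.norm(q[i]-q[i-1]).round(4) for i in range(4)]; v=q[3]-q[0]+q[2]-q[1]; print(n,q.mean(0).round(4),e,np.degrees(np.arctan2(v[1],v[0])).round(2))
rep("stand",[(227,122),(291,115),(295,233),(241,237)],.072)
hsv=cv2.cvtColor(im,cv2.COLOR_RGB2HSV); m=cv2.inRange(hsv,(18,150,90),(32,255,255)); m[:110]=0;m[245:]=0;m[:,:220]=0;m[:,305:]=0
k=max(cv2.findContours(m,cv2.RETR_EXTERNAL,cv2.CHAIN_APPROX_NONE)[0],key=cv2.contourArea)
b=cv2.boxPoints(cv2.minAreaRect(k)); print(b.round(1).tolist()); rep("shoulder",b,.08)
x=cv2.resize(im[140:240,225:300,::-1],None,fx=6,fy=6,interpolation=cv2.INTER_CUBIC); cv2.imwrite("pics/w3c.png",x)
E
```

```text
stand [ 0.4626 -0.101 ] [np.float64(0.1139), np.float64(0.0578), np.float64(0.1154), np.float64(0.0541)] -80.77
[[240.6999969482422, 148.3000030517578], [278.70001220703125, 145.0], [285.1000061035156, 218.39999389648438], [247.10000610351562, 221.6999969482422]]
shoulder [ 0.462  -0.1034] [np.float64(0.0713), np.float64(0.0343), np.float64(0.0711), np.float64(0.0367)] -80.32
```

View pics/w3c.png

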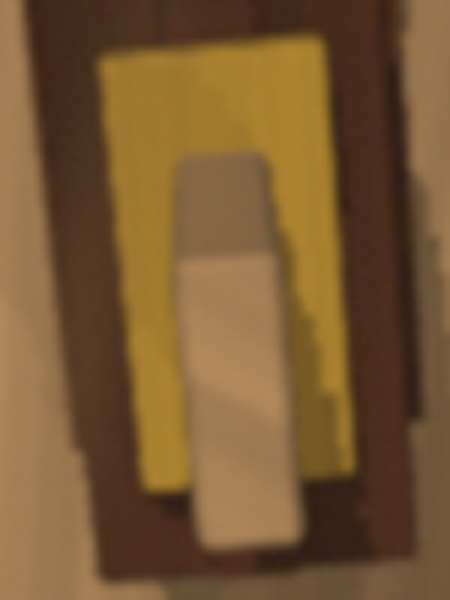

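The crop shows the grip's top face at (180,255),(276,252),(302,543),(200,548) and the shoulder at (98,55),(325,38),(355,472),(143,492).

```bash
python3 - <<'E'
from h import *
d=np.load("pics/w3.npy",allow_pickle=True).item(); c=cam(d['f'],d['s'])
def rep(n,px,z):
    q=onz(c,(np.array(px)+.5)/6-.5+[225,140],z)[:,:2]; e=[np.linalg.norm(q[i]-q[i-1]).round(4) for i in range(4)]; v=q[3]-q[0]+q[2]-q[1]; print(n,q.mean(0).round(4),e,np.degrees(np.arctan2(v[1],v[0])).round(2))
rep("grip",[(180,255),(276,252),(302,543),(200,548)],.14)
rep("sh",[(98,55),(325,38),(355,472),(143,492)],.08)
to([.462,-.104,.107],99.5)
E
```

```text
grip [ 0.4621 -0.1035] [np.float64(0.0397), np.float64(0.0119), np.float64(0.0395), np.float64(0.0133)] -80.78
sh [ 0.462  -0.1037] [np.float64(0.0709), np.float64(0.0341), np.float64(0.07), np.float64(0.0341)] -80.36
shift now [-0.58  0.26  6.88] | turn [ 0.01 -0.   -0.82] | shift after turn [-0.59  0.22  6.88]
```

Emit:
move_arm(plan=[[[0, 0, 0, 0, 0, -0.8, 0], [-0.59, 0.22, 0, 0, 0, 0, 0], [0, 0, 1, 0, 0, 0, 0], [0, 0, 1, 0, 0, 0, 0], [0, 0, 1, 0, 0, 0, 0], [0, 0, 1, 0, 0, 0, 0], [0, 0, 1, 0, 0, 0, 0], [0, 0, 1, 0, 0, 0, 0], [0, 0, 0.97, 0, 0, 0, 0], [0, 0, 0, 0, 0, 0, 0]]])

```text
clock: 18.5
position: [0.4621, -0.1041, 0.1027]
tool_rot: [-3.139, -0.0, 1.734]
force: [-0.2, -0.1, 0.1]
grip_width: 0.0427
finger_force: 0.0
```

```bash
python3 -c "
from h import *
s=st();to([.462,-.1036,.105],99.4)"
```

```text
t 18.5 p [ 0.4621 -0.1041  0.1027] yaw [-1.7982e+02 -1.0000e-02  9.9320e+01] F [-0.2 -0.1  0.1] M [ 0.02 -0.    0.02] w 0.0427 ff 0.0 q7 [-0.14  0.51  0.31  2.11 -0.28  0.56  0.54]
shift now [ 0.02 -0.   -0.12] | turn [-0.03 -0.   -0.01] | shift after turn [ 0.02 -0.   -0.12]
```

Emit:
move_arm(plan=[[[0, 0, 0, 0, 0, 0, -1], [0, 0, 0, 0, 0, 0, -1], [0, 0, 0, 0, 0, 0, -1], [0, 0, 0, 0, 0, 0, -1], [0, 0, 0, 0, 0, 0, -1], [0, 0, 0, 0, 0, 0, -1], [0, 0, 0, 0, 0, 0, -1], [0, 0, 0, 0, 0, 0, -1], [0, 0, 0, 0, 0, 0, -1], [0, 0, 0, 0, 0, 0, -1]]], grip_force=60)

```text
clock: 19.5
position: [0.463, -0.1037, 0.1052]
tool_rot: [3.14, 0.0, 1.735]
force: [-0.9, 0.4, 8.0]
grip_width: 0.0132
finger_force: 63.3
```

```bash
python3 -c "
from h import *
s=st();to([.462,-.1036,.105],99.4)"
```

```text
t 19.5 p [ 0.463  -0.1037  0.1052] yaw [1.7992e+02 2.0000e-02 9.9430e+01] F [-0.9  0.4  8. ] M [-0.08  0.18 -0.03] w 0.0132 ff 63.3 q7 [-0.14  0.51  0.31  2.11 -0.28  0.56  0.54]
shift now [ 0.01 -0.05  0.01] | turn [0.01 0.   0.01] | shift after turn [ 0.01 -0.05  0.01]
```

Emit:
move_arm(plan=[[[0, 0, -0.5, 0, 0, 0, -1], [0, 0, -1, 0, 0, 0, -1], [0, 0, -1, 0, 0, 0, -1], [0, 0, -1, 0, 0, 0, -1], [0, 0, -1, 0, 0, 0, -1], [0, 0, -1, 0, 0, -1, -1], [0, 0, -0.5, 0, 0, -1, -1], [0, 0, 0, 0, 0, -1, -1], [0, 0, 0, 0, 0, -1, -1], [0, 0, 0, 0, 0, -1, -1]]])

```text
clock: 20.5
position: [0.4623, -0.1035, 0.2254]
tool_rot: [3.141, 0.0, 2.263]
force: [0.4, -0.4, -3.0]
grip_width: 0.0131
finger_force: 61.7
```

Emit:
move_arm(plan=[[[0, 0, 0, 0, 0, -1, -1], [0, 0, 0, 0, 0, -1, -1], [0, 0, 0, 0, 0, -1, -1], [0, 0, 0, 0, 0, -1, -1], [0, 0, 0, 0, 0, -0.2, -1], [-0.63, 0.86, 0, 0, 0, 0, -1], [-0.63, 0.86, 0, 0, 0, 0, -1], [-0.63, 0.86, 0, 0, 0, 0, -1], [-0.63, 0.86, 0, 0, 0, 0, -1], [-0.63, 0.86, 0, 0, 0, 0, -1]]])

```text
clock: 21.5
position: [0.5568, -0.0524, 0.2249]
tool_rot: [-3.141, 0.0, 2.696]
force: [-1.4, 0.7, -1.6]
grip_width: 0.0131
finger_force: 61.7
```

Emit:
move_arm(plan=[[[-0.63, 0.86, 0, 0, 0, 0, -1], [-0.63, 0.86, 0, 0, 0, 0, -1], [-0.63, 0.86, 0, 0, 0, 0, -1], [-0.63, 0.86, 0, 0, 0, 0, -1], [-0.6, 0.8, 0, 0, 0, 0, -1], [0, 0, 0, 0, 0, 0, -1], [0, 0, 0, 0, 0, 0, -1], [0, 0, 0, 0, 0, 0, -1], [0, 0, 0, 0, 0, 0, -1], [0, 0, 0, 0, 0, 0, -1]]])

```text
clock: 22.5
position: [0.6487, -0.0032, 0.2248]
tool_rot: [-3.142, 0.0, 2.698]
force: [0.5, 0.3, -1.3]
grip_width: 0.0132
finger_force: 61.6
```

```bash
python3 -c "
from h import *
s=st();br(s);to(list(O+.0047*n)+[.15],154.6)
f=grab_frame('wrist'); cv2.imwrite('pics/w4.png',f['color'][:,:,::-1]); handles('top')"
```

```text
t 22.5 p [ 0.6487 -0.0032  0.2248] yaw [-1.800e+02  1.000e-02  1.546e+02] F [ 0.5  0.3 -1.3] M [ 0.03  0.03 -0.02] w 0.0132 ff 61.6 q7 [-0.2   0.57  0.17  1.55 -0.11  1.03  1.13]
br n 0.0026  t -0.0012  Fn 0.5 Ft 0.3
shift now [-0.06  0.11  3.74] | turn [-0.  0. -0.] | shift after turn [-0.06  0.11  3.74]
top handle [0.4547 0.208 ] L [0.077 0.012] axis 170.9
top handle [0.6458 0.2607] L [0.067 0.026] axis 124.1
top handle [ 0.7951 -0.1776] L [0.052 0.022] axis 136.3
```

View pics/w4.png

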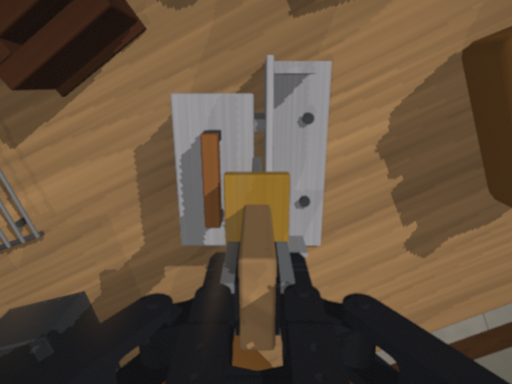

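The wrist view shows the tin lid flush and parallel at (172-255,95-245), the wall strip at u≈270 and the gauge over the gap.

Emit:
move_arm(plan=[[[-0.06, 0.11, 0, 0, 0, 0, -1], [0, 0, 0.8, 0, 0, 0, -1], [0, 0, 0.8, 0, 0, 0, -1], [0, 0, 0.5, 0, 0, 0, -1], [0, 0, 0.5, 0, 0, 0, -1], [0, 0, 0.4, 0, 0, 0, -1], [0, 0, 0.4, 0, 0, 0, -1], [0, 0, 0.4, 0, 0, 0, -1], [0, 0, 0, 0, 0, 0, -1], [0, 0, 0, 0, 0, 0, -1]]])

```text
clock: 23.6
position: [0.651, -0.0015, 0.1486]
tool_rot: [-3.142, 0.0, 2.699]
force: [0.3, 0.1, -1.9]
grip_width: 0.0134
finger_force: 61.7
```

```bash
python3 -c "
from h import *
s=st();br(s);to(list(O+.0047*n)+[.1132],154.6);handles('top')"
```

```text
t 23.6 p [ 0.651  -0.0015  0.1486] yaw [-180.      0.    154.64] F [ 0.3  0.1 -1.9] M [-0.02 -0.03 -0.05] w 0.0134 ff 61.7 q7 [-0.19  0.66  0.15  1.61 -0.12  0.89  1.14]
br n 0.0052  t 0.0001  Fn 0.2 Ft 0.2
shift now [ 0.01 -0.02  1.77] | turn [-0.    0.    0.01] | shift after turn [ 0.01 -0.02  1.77]
top handle [0.4547 0.208 ] L [0.077 0.012] axis 170.9
top handle [0.6447 0.2609] L [0.066 0.028] axis 124.1
top handle [ 0.7943 -0.1768] L [0.05  0.022] axis 136.3
```

Emit:
move_arm(plan=[[[0, -0.02, 0.4, 0, 0, 0, -1], [0, 0, 0.4, 0, 0, 0, -1], [0, 0, 0.4, 0, 0, 0, -1], [0, 0, 0.3, 0, 0, 0, -1], [0, 0, 0.2, 0, 0, 0, -1], [0, 0, 0.1, 0, 0, 0, -1], [0, 0, 0.05, 0, 0, 0, -1], [0, 0, 0, 0, 0, 0, -1], [0, 0, 0, 0, 0, 0, -1], [0, 0, 0, 0, 0, 0, -1]]])

```text
clock: 24.65
position: [0.6507, -0.0018, 0.1132]
tool_rot: [3.141, 0.0, 2.699]
force: [-12.6, -0.6, 27.0]
grip_width: 0.013
finger_force: 66.1
```

```bash
python3 -c "
from h import *
s=st();br(s)"
```

```text
t 24.6 p [ 0.6507 -0.0018  0.1132] yaw [179.98   0.   154.63] F [-12.6  -0.6  27. ] M [0.05 2.96 0.07] w 0.013 ff 66.1 q7 [-0.18  0.7   0.14  1.63 -0.13  0.82  1.14]
br n 0.0047  t -0.0001  Fn -5.9 Ft -11.1
```

Full depth: the shoulder is pressing at 27 N. I'll ease off, let it rest a second, then withdraw.

Emit:
move_arm(plan=[[[0, 0, -0.05, 0, 0, 0, -1], [0, 0, 0, 0, 0, 0, -1], [0, 0, 0, 0, 0, 0, -1], [0, 0, 0, 0, 0, 0, -1], [0, 0, 0, 0, 0, 0, -1], [0, 0, 0, 0, 0, 0, -1], [0, 0, 0, 0, 0, 0, -1], [0, 0, 0, 0, 0, 0, -1], [0, 0, 0, 0, 0, 0, -1], [0, 0, 0, 0, 0, 0, -1]]])

```text
clock: 25.65
position: [0.6509, -0.0018, 0.1133]
tool_rot: [3.141, 0.0, 2.699]
force: [-5.8, -0.5, 12.6]
grip_width: 0.0132
finger_force: 64.0
```

```bash
python3 -c "
from h import *
s=st();br(s); handles('top',save='t5.png')"
```

```text
t 25.6 p [ 0.6509 -0.0018  0.1133] yaw [1.7998e+02 2.0000e-02 1.5464e+02] F [-5.8 -0.5 12.6] M [ 0.05  1.28 -0.01] w 0.0132 ff 64.0 q7 [-0.18  0.7   0.14  1.63 -0.13  0.82  1.14]
br n 0.0048  t 0.0002  Fn -3.0 Ft -5.0
top handle [0.4548 0.2083] L [0.077 0.012] axis 170.6
top handle [0.6449 0.2602] L [0.068 0.03 ] axis 130.9
top handle [ 0.7943 -0.1768] L [0.05  0.022] axis 136.3
```

Emit:
move_arm(plan=[[[0, 0, -0.5, 0, 0, 0, -1], [0, 0, -1, 0, 0, 0, -1], [0, 0, -1, 0, 0, 0, -1], [0, 0, -1, 0, 0, 0, -1], [0, 0, -1, 0, 0, 0, -1], [0, 0, -1, 0, 0, 0, -1], [0.6, -0.83, 0, 0, 0, 0, -1], [0.6, -0.83, 0, 0, 0, 0, -1], [0.6, -0.83, 0, 0, 0, 0, -1], [0.6, -0.83, 0, 0, 0, 0, -1]]])

```text
clock: 26.7
position: [0.5783, -0.0416, 0.2229]
tool_rot: [3.141, 0.0, 2.699]
force: [0.6, -0.7, -2.3]
grip_width: 0.0127
finger_force: 61.6
```

Emit:
move_arm(plan=[[[0.63, -0.86, 0, 0, 0, 1, -1], [0, 0, 0, 0, 0, 1, -1], [0, 0, 0, 0, 0, 1, -1], [0, 0, 0, 0, 0, 1, -1], [0, 0, 0, 0, 0, 1, -1], [0, 0, 0, 0, 0, 1, -1], [0, 0, 0, 0, 0, 1, -1], [0, 0, 0, 0, 0, 1, -1], [0, 0, 0, 0, 0, 1, -1], [0, 0, 0, 0, 0, 0.2, -1]]])

```text
clock: 27.7
position: [0.5604, -0.0512, 0.2228]
tool_rot: [3.141, 0.0, 1.733]
force: [-0.3, -0.5, -2.3]
grip_width: 0.0131
finger_force: 61.7
```

```bash
python3 -c "
from h import *
s=st();to([.4625,-.1036,.225],99.4)"
```

```text
t 27.7 p [ 0.5604 -0.0512  0.2228] yaw [1.7998e+02 1.0000e-02 9.9300e+01] F [-0.3 -0.5 -2.3] M [ 0.05 -0.04 -0.03] w 0.0131 ff 61.7 q7 [-0.31  0.46  0.42  1.79 -0.23  0.93  0.36]
shift now [-1.79 -5.25 -0.11] | turn [ 0.    0.   -0.02] | shift after turn [-1.78 -5.26 -0.11]
```

Emit:
move_arm(plan=[[[-0.297, -0.877, 0, 0, 0, -0.02, -1], [-0.297, -0.877, 0, 0, 0, 0, -1], [-0.297, -0.877, 0, 0, 0, 0, -1], [-0.297, -0.877, 0, 0, 0, 0, -1], [-0.297, -0.877, 0, 0, 0, 0, -1], [-0.297, -0.877, 0, 0, 0, 0, -1], [0, 0, 0.5, 0, 0, 0, -1], [0, 0, 0.5, 0, 0, 0, -1], [0, 0, 0, 0, 0, 0, -1], [0, 0, 0, 0, 0, 0, -1]]])

```text
clock: 28.7
position: [0.4626, -0.1037, 0.2022]
tool_rot: [-3.141, 0.0, 1.739]
force: [-0.0, -0.0, -1.7]
grip_width: 0.0131
finger_force: 61.5
```

```bash
python3 -c "
from h import *
s=st();to([.4625,-.1036,.1055],99.4)
handles('top')"
```

```text
t 28.7 p [ 0.4626 -0.1037  0.2022] yaw [-1.7996e+02  1.0000e-02  9.9620e+01] F [-0.  -0.  -1.7] M [ 0.02 -0.03  0.01] w 0.0131 ff 61.5 q7 [-0.25  0.35  0.44  2.03 -0.2   0.8   0.47]
shift now [ 0.01 -0.    4.83] | turn [-0.01  0.    0.04] | shift after turn [ 0.01 -0.01  4.83]
top handle [0.4547 0.2077] L [0.077 0.013] axis 170.6
top handle [ 0.6278 -0.0405] L [0.079 0.011] axis 155.2
top handle [0.6454 0.2616] L [0.068 0.025] axis 123.0
```

Emit:
move_arm(plan=[[[0, 0, 0.8, 0, 0, 0.04, -1], [0, 0, 0.8, 0, 0, 0, -1], [0, 0, 0.8, 0, 0, 0, -1], [0, 0, 0.8, 0, 0, 0, -1], [0, 0, 0.6, 0, 0, 0, -1], [0, 0, 0.5, 0, 0, 0, -1], [0, 0, 0.3, 0, 0, 0, -1], [0, 0, 0.2, 0, 0, 0, -1], [0, 0, 0, 0, 0, 0, -1], [0, 0, 0, 0, 0, 0, -1]]])

```text
clock: 29.75
position: [0.4625, -0.104, 0.1068]
tool_rot: [3.141, 0.0, 1.733]
force: [-0.7, 0.5, -2.2]
grip_width: 0.0128
finger_force: 61.8
```

```bash
python3 -c "
from h import *
s=st()"
```

```text
t 29.8 p [ 0.4625 -0.104   0.1068] yaw [1.7997e+02 1.0000e-02 9.9320e+01] F [-0.7  0.5 -2.2] M [-0.02 -0.04 -0.04] w 0.0128 ff 61.8 q7 [-0.17  0.51  0.35  2.11 -0.31  0.57  0.57]
```

Emit:
move_arm(plan=[[[0, 0, 0.07, 0, 0, 0, -1], [0, 0, 0, 0, 0, 0, 0], [0, 0, 0, 0, 0, 0, 0], [0, 0, 0, 0, 0, 0, 0], [0, 0, -0.5, 0, 0, 0, 0], [0, 0, -1, 0, 0, 0, 0], [0, 0, -1, 0, 0, 0, 0], [0, 0, -1, 0, 0, -1, 0], [0, 0, -1, 0, 0, -1, 0], [0, 0, -1, 0, 0, -1, 0]]])

```text
clock: 30.75
position: [0.4622, -0.1041, 0.2167]
tool_rot: [3.141, 0.001, 2.052]
force: [-1.1, -0.1, 0.2]
grip_width: 0.0425
finger_force: 0.0
```

Emit:
move_arm(plan=[[[0, 0, 0, 0, 0, -1, -0.1], [0, 0, 0, 0, 0, -1, -0.1], [0, 0, 0, 0, 0, -1, -0.1], [0, 0, 0, 0, 0, -1, -0.1], [0, 0, 0, 0, 0, -1, -0.1], [0, 0, 0, 0, 0, -1, -0.1], [0, 0, 0, 0, 0, -0.2, -0.1], [-0.9, 0.95, 0, 0, 0, 0, -0.1], [-0.9, 0.95, 0, 0, 0, 0, -0.1], [-0.9, 0.95, 0, 0, 0, 0, -0.1]]])

```text
clock: 31.75
position: [0.5365, -0.0755, 0.2157]
tool_rot: [-3.142, 0.001, 2.694]
force: [0.1, -0.6, 0.7]
grip_width: 0.0385
finger_force: 0.0
```

Emit:
move_arm(plan=[[[-0.9, 0.95, 0, 0, 0, 0, -0.1], [-0.9, 0.95, 0, 0, 0, 0, -0.1], [-0.9, 0.95, 0, 0, 0, 0, -0.1], [-0.9, 0.95, 0, 0, 0, 0, -0.1], [0, 0, 0, 0, 0, 0, -0.1], [0, 0, 0, 0, 0, 0, -0.1], [0, 0, 0, 0, 0, 0, -0.1], [0, 0, 0, 0, 0, 0, -0.1], [0, 0, 0, 0, 0, 0, -0.1], [0, 0, 0, 0, 0, 0, -0.1]]])

```text
clock: 32.75
position: [0.6331, -0.0383, 0.2153]
tool_rot: [3.142, 0.0, 2.696]
force: [-0.2, 0.4, -0.8]
grip_width: 0.0383
finger_force: 0.0
```

```bash
python3 -c "
from h import *
s=st(); br(s);to(list(O-.0353*n)+[.0775],154.6); handles('wrist')"
```

```text
t 32.8 p [ 0.6331 -0.0383  0.2153] yaw [1.800e+02 1.000e-02 1.545e+02] F [-0.2  0.4 -0.8] M [ 0.02 -0.01  0.03] w 0.0383 ff 0.0 q7 [-0.16  0.56  0.19  1.6  -0.12  0.99  1.2 ]
br n -0.0357  t -0.0003  Fn 0.3 Ft -0.4
shift now [-0.01  0.02  6.89] | turn [ 0.    0.   -0.02] | shift after turn [-0.01  0.02  6.89]
wrist handle [ 0.7734 -0.1146] L [0.052 0.084] axis 16.4
wrist handle [ 0.6324 -0.0356] L [0.011 0.079] axis 154.9
```

Emit:
move_arm(plan=[[[-0.01, 0.02, 0.98, 0, 0, -0.02, -0.1], [0, 0, 0.98, 0, 0, 0, -0.1], [0, 0, 0.98, 0, 0, 0, -0.1], [0, 0, 0.98, 0, 0, 0, -0.1], [0, 0, 0.98, 0, 0, 0, -0.1], [0, 0, 0.98, 0, 0, 0, -0.1], [0, 0, 0.98, 0, 0, 0, -0.1], [0, 0, 0, 0, 0, 0, -0.1], [0, 0, 0, 0, 0, 0, -1], [0, 0, 0, 0, 0, 0, -1]]], grip_force=50)

```text
clock: 33.8
position: [0.6341, -0.0383, 0.0792]
tool_rot: [3.141, 0.001, 2.699]
force: [1.0, -0.9, -4.4]
grip_width: 0.0127
finger_force: 48.9
```

Emit:
move_arm(plan=[[[0, 0, 0, 0, 0, 0, -1], [0, 0, 0, 0, 0, 0, -1], [0, 0, 0, 0, 0, 0, -1], [0, 0, 0, 0, 0, 0, -1], [0, -0.5, -0.3, 0, 0, 0, -1], [0, -0.5, -1, 0, 0, 0, -1], [0, 0, -1, 0, 0, 0, -1], [0, 0, -1, 0, 0, 0, -1], [0, 0, -1, 0, 0, 0, -1], [0, 0, -1, 0, 0, 0, -1]]])

```text
clock: 34.8
position: [0.6246, -0.0564, 0.1852]
tool_rot: [3.142, -0.0, 2.699]
force: [0.9, 0.7, -5.6]
grip_width: 0.0127
finger_force: 49.3
```

```bash
python3 -c "
from h import *
s=st(); br(s)"
```

```text
t 34.8 p [ 0.6246 -0.0564  0.1852] yaw [180.    -0.   154.62] F [ 0.9  0.7 -5.6] M [ 0.04  0.03 -0.03] w 0.0127 ff 49.3 q7 [-0.13  0.58  0.18  1.65 -0.13  0.92  1.23]
br n -0.0558  t -0.0002  Fn 1.0 Ft 0.5
```

Emit:
move_arm(plan=[[[0, 0, 0, 0, 0, 1, -1], [0, 0, 0, 0, 0, 1, -1], [0, 0, 0, 0, 0, 1, -1], [0, 0, 0, 0, 0, 1, -1], [0, 0, 0, 0, 0, 1, -1], [0, 0, 0, 0, 0, 1, -1], [0, 0, 0, 0, 0, 1, -1], [0, 0, 0, 0, 0, 1, -1], [0, 0, 0, 0, 0, 1, -1], [0, 0, 0, 0, 0, 1, -1]]])

```text
clock: 35.8
position: [0.6247, -0.0562, 0.1843]
tool_rot: [3.142, -0.0, 1.647]
force: [1.0, 0.2, -5.2]
grip_width: 0.0128
finger_force: 49.3
```

Emit:
move_arm(plan=[[[0, 0, 0, 0, 0, 1, -1], [0, 0, 0, 0, 0, 1, -1], [0, 0, 0, 0, 0, 1, -1], [0, 0, 0, 0, 0, 1, -1], [0, 0, 0, 0, 0, 1, -1], [0, 0, 0, 0, 0, 1, -1], [0, 0, 0, 0, 0, 1, -1], [0, 0, 0, 0, 0, 1, -1], [0, 0, 0, 0, 0, 1, -1], [0, 0, 0, 0, 0, 1, -1]]])

```text
clock: 36.8
position: [0.6247, -0.0561, 0.1843]
tool_rot: [-3.141, -0.001, 0.6]
force: [-0.1, 0.0, -4.8]
grip_width: 0.0126
finger_force: 49.3
```

Emit:
move_arm(plan=[[[0, 0, 0, 0, 0, 1, -1], [0, 0, 0, 0, 0, 1, -1], [0, 0, 0, 0, 0, 1, -1], [0, 0, 0, 0, 0, 1, -1], [0, 0, 0, 0, 0, 1, -1], [0, 0, 0, 0, 0, 1, -1], [0, 0, 0, 0, 0, 1, -1], [0, 0, 0, 0, 0, 1, -1], [0, 0, 0, 0, 0, 1, -1], [0, 0, 0, 0, 0, 1, -1]]])

```text
clock: 37.8
position: [0.6248, -0.056, 0.1842]
tool_rot: [-3.141, 0.0, -0.447]
force: [0.3, -0.5, -4.4]
grip_width: 0.0129
finger_force: 49.3
```

```bash
python3 -c "
from h import *
s=st(); br(s);to(list(O-.0393*n)+[.080],-25.4)"
```

```text
t 37.8 p [ 0.6248 -0.056   0.1842] yaw [-1.7994e+02  3.0000e-02 -2.5610e+01] F [ 0.3 -0.5 -4.4] M [-0.01  0.03  0.01] w 0.0129 ff 49.3 q7 [-0.59  0.82  1.    1.67 -0.77  1.09 -1.37]
br n -0.0553  t -0.0002  Fn -0.3 Ft 0.5
shift now [ 0.01 -0.79  5.21] | turn [-0.01  0.   -0.03] | shift after turn [ 0.01 -0.8   5.21]
```

Emit:
move_arm(plan=[[[0, 0, 0.86, 0, 0, -0.03, -1], [0, 0, 0.86, 0, 0, 0, -1], [0, 0, 0.86, 0, 0, 0, -1], [0, 0, 0.86, 0, 0, 0, -1], [0, 0, 0.86, 0, 0, 0, -1], [0, 0, 0.84, 0, 0, 0, -1], [0, -0.3, 0, 0, 0, 0, -1], [0, -0.3, 0, 0, 0, 0, -1], [0, -0.2, 0, 0, 0, 0, -1], [0, 0, 0, 0, 0, 0, -1]]])

```text
clock: 38.8
position: [0.6323, -0.0404, 0.081]
tool_rot: [-3.141, -0.0, -0.438]
force: [0.0, -0.0, -5.2]
grip_width: 0.0128
finger_force: 51.4
```

Emit:
move_arm(plan=[[[0, -0.07, 0, 0, 0, 0, -1], [0, -0.07, 0, 0, 0, 0, -1], [0, -0.04, 0, 0, 0, 0, -1], [0, 0, 0, 0, 0, 0, -1], [0, -0.04, 0, 0, 0, 0, -1], [0, 0, 0, 0, 0, 0, -1], [0, -0.03, 0, 0, 0, 0, -1], [0, 0, 0, 0, 0, 0, -1], [0, 0, 0, 0, 0, 0, -1], [0, 0, 0, 0, 0, 0, -1]]])

```text
clock: 39.8
position: [0.6336, -0.0378, 0.0812]
tool_rot: [3.14, 0.0, -0.44]
force: [-3.7, -4.3, -1.8]
grip_width: 0.0128
finger_force: 51.8
```

```bash
python3 -c "
from h import *
s=st(); br(s)"
```

```text
t 39.8 p [ 0.6336 -0.0378  0.0812] yaw [ 1.7994e+02  1.0000e-02 -2.5230e+01] F [-3.7 -4.3 -1.8] M [-1.12  0.95 -0.04] w 0.0128 ff 51.8 q7 [-0.56  0.94  0.89  1.71 -0.88  0.94 -1.32]
br n -0.0351  t -0.0001  Fn -5.5 Ft -1.5
```

Emit:
move_arm(plan=[[[0, 0, 0.06, 0, 0, 0, -1], [0, 0, 0.06, 0, 0, 0, -1], [0, 0, 0, 0, 0, 0, -1], [0, 0, 0, 0, 0, 0, -0.3], [0, 0, 0, 0, 0, 0, -0.3], [0, 0, 0, 0, 0, 0, -0.3], [0, 0, 0, 0, 0, 0, -0.3], [0, 0, -0.3, 0, 0, 0, -0.3], [0, 0, -1, 0, 0, 0, -0.3], [0, 0, -1, 0, 0, 0, -0.3]]])

```text
clock: 40.8
position: [0.6339, -0.037, 0.1255]
tool_rot: [3.141, 0.0, -0.44]
force: [-0.2, 0.3, 0.6]
grip_width: 0.0298
finger_force: 0.0
```

Emit:
move_arm(plan=[[[0, 0, -1, 0, 0, -1, -0.3], [0, 0, -1, 0, 0, -1, -0.3], [0, 0, -1, 0, 0, -1, -0.3], [0, 0, -1, 0, 0, -1, -0.3], [0, 0, -1, 0, 0, -1, -0.3], [0, 0, -1, 0, 0, -1, -0.3], [0, 0, 0, 0, 0, -1, -0.3], [0, 0, 0, 0, 0, -1, -0.3], [0, 0, 0, 0, 0, -1, -0.3], [0, 0, 0, 0, 0, -1, -0.3]]])

```text
clock: 41.8
position: [0.6339, -0.037, 0.2453]
tool_rot: [3.141, -0.0, 0.612]
force: [-0.1, -0.6, 0.2]
grip_width: 0.0302
finger_force: 0.0
```

Emit:
move_arm(plan=[[[0, 0, 0, 0, 0, -1, 0], [0, 0, 0, 0, 0, -1, 0], [0, 0, 0, 0, 0, -1, 0], [0, 0, 0, 0, 0, -1, 0], [0, 0, 0, 0, 0, -1, 0], [0, 0, 0, 0, 0, -1, 0], [0, 0, 0, 0, 0, -1, 0], [0, 0, 0, 0, 0, -1, 0], [0, 0, 0, 0, 0, -1, 0], [0, 0, 0, 0, 0, -1, 0]]])

```text
clock: 42.8
position: [0.634, -0.0371, 0.2452]
tool_rot: [3.141, 0.0, 1.659]
force: [-0.1, -0.4, -0.5]
grip_width: 0.0429
finger_force: 0.0
```

Emit:
move_arm(plan=[[[0, 0, 0, 0, 0, -0.8, 0], [-0.21, -1, 0, 0, 0, 0, 0], [-0.21, -1, 0, 0, 0, 0, 0], [-0.21, -1, 0, 0, 0, 0, 0], [-0.21, -1, 0, 0, 0, 0, 0], [-0.21, -1, 0, 0, 0, 0, 0], [-0.21, -1, 0, 0, 0, 0, 0], [-0.21, -1, 0, 0, 0, 0, 0], [-0.21, -1, 0, 0, 0, 0, 0], [-0.21, -1, 0, 0, 0, 0, 0]]])

```text
clock: 43.8
position: [0.462, -0.1048, 0.2451]
tool_rot: [3.141, 0.0, 1.738]
force: [0.1, -1.2, -0.5]
grip_width: 0.0428
finger_force: 0.0
```

```bash
python3 -c "
from h import *
s=st();to([.4625,-.1038,.105],99.4);handles('top')"
```

```text
t 43.8 p [ 0.462  -0.1048  0.2451] yaw [1.7997e+02 1.0000e-02 9.9590e+01] F [ 0.1 -1.2 -0.5] M [-0.04 -0.09 -0.03] w 0.0428 ff 0.0 q7 [-0.35  0.3   0.55  1.99 -0.2   0.91  0.48]
shift now [0.04 0.03 7.01] | turn [0.   0.   0.03] | shift after turn [0.04 0.03 7.01]
top handle [0.4547 0.2078] L [0.077 0.012] axis 170.6
top handle [ 0.6303 -0.0425] L [0.077 0.011] axis 154.1
top handle [0.6444 0.262 ] L [0.064 0.024] axis 123.4
```

Emit:
move_arm(plan=[[[0.04, 0.03, 0.5, 0, 0, 0.03, 0], [0, 0, 1, 0, 0, 0, 0], [0, 0, 1, 0, 0, 0, 0], [0, 0, 1, 0, 0, 0, 0], [0, 0, 1, 0, 0, 0, 0], [0, 0, 1, 0, 0, 0, 0], [0, 0, 1, 0, 0, 0, 0], [0, 0, 0.5, 0, 0, 0, 0], [0, 0, 0, 0, 0, 0, -1], [0, 0, 0, 0, 0, 0, -1]]], grip_force=60)

```text
clock: 44.85
position: [0.4636, -0.1035, 0.105]
tool_rot: [3.142, 0.0, 1.735]
force: [-1.7, 0.4, 2.1]
grip_width: 0.0142
finger_force: 3.5
```

Emit:
move_arm(plan=[[[0, 0, 0, 0, 0, 0, -1], [0, 0, 0, 0, 0, 0, -1], [0, 0, 0, 0, 0, 0, -1], [0, 0, 0, 0, 0, 0, -1], [0, 0, 0, 0, 0, 0, -1], [0, 0, 0, 0, 0, 0, -1], [0, 0, 0, 0, 0, 0, -1], [0, 0, 0, 0, 0, 0, -1], [0, 0, 0, 0, 0, 0, -1], [0, 0, 0, 0, 0, 0, -1]]])

```text
clock: 45.85
position: [0.4634, -0.1033, 0.1049]
tool_rot: [3.141, -0.0, 1.736]
force: [-2.0, 1.2, 5.7]
grip_width: 0.0135
finger_force: 62.6
```

```bash
python3 -c "
from h import *
s=st();to([.4625,-.1036,.105],99.4)"
```

```text
t 45.9 p [ 0.4634 -0.1033  0.1049] yaw [ 1.7998e+02 -1.0000e-02  9.9440e+01] F [-2.   1.2  5.7] M [0.35 0.24 0.01] w 0.0135 ff 62.6 q7 [-0.22  0.53  0.41  2.11 -0.38  0.57  0.63]
shift now [-0.01 -0.05 -0.  ] | turn [ 0.   -0.    0.01] | shift after turn [-0.01 -0.05 -0.  ]
```

Emit:
move_arm(plan=[[[0, 0, -0.5, 0, 0, 0, -1], [0, 0, -1, 0, 0, 0, -1], [0, 0, -1, 0, 0, 0, -1], [0, 0, -1, 0, 0, 0, -1], [0, 0, -1, 0, 0, 0, -1], [0, 0, -1, 0, 0, -1, -1], [0, 0, -0.5, 0, 0, -1, -1], [0, 0, 0, 0, 0, -1, -1], [0, 0, 0, 0, 0, -1, -1], [0, 0, 0, 0, 0, -1, -1]]])

```text
clock: 46.85
position: [0.4631, -0.1035, 0.2253]
tool_rot: [3.142, 0.0, 2.263]
force: [-0.0, 0.7, -1.2]
grip_width: 0.0133
finger_force: 61.4
```

Emit:
move_arm(plan=[[[0, 0, 0, 0, 0, -1, -1], [0, 0, 0, 0, 0, -1, -1], [0, 0, 0, 0, 0, -1, -1], [0, 0, 0, 0, 0, -1, -1], [0, 0, 0, 0, 0, -0.2, -1], [-0.63, 0.86, 0, 0, 0, 0, -1], [-0.63, 0.86, 0, 0, 0, 0, -1], [-0.63, 0.86, 0, 0, 0, 0, -1], [-0.63, 0.86, 0, 0, 0, 0, -1], [-0.63, 0.86, 0, 0, 0, 0, -1]]])

```text
clock: 47.85
position: [0.5577, -0.0523, 0.225]
tool_rot: [-3.141, 0.0, 2.696]
force: [-1.0, -0.1, -2.2]
grip_width: 0.0131
finger_force: 61.4
```

Emit:
move_arm(plan=[[[-0.63, 0.86, 0, 0, 0, 0, -1], [-0.63, 0.86, 0, 0, 0, 0, -1], [-0.63, 0.86, 0, 0, 0, 0, -1], [-0.63, 0.86, 0, 0, 0, 0, -1], [-0.63, 0.86, 0, 0, 0, 0, -1], [0, 0, 0, 0, 0, 0, -1], [0, 0, 0, 0, 0, 0, -1], [0, 0, 0, 0, 0, 0, -1], [0, 0, 0, 0, 0, 0, -1], [0, 0, 0, 0, 0, 0, -1]]])

```text
clock: 48.85
position: [0.6506, -0.0022, 0.225]
tool_rot: [3.142, 0.0, 2.698]
force: [-0.2, 0.2, -1.0]
grip_width: 0.0134
finger_force: 61.3
```

```bash
python3 -c "
from h import *
s=st();br(s);to(list(O+.0048*n)+[.15],154.6)
f=grab_frame('wrist'); cv2.imwrite('pics/w6.png',f['color'][:,:,::-1]); c=cam(f,s)
# tin lid edge toward wall vs predicted when flush
print(proj(c,np.array([list(O+k*t)+[.07] for k in (-.06,0,.06)])).round(1))"
```

```text
t 48.9 p [ 0.6506 -0.0022  0.225 ] yaw [1.800e+02 1.000e-02 1.546e+02] F [-0.2  0.2 -1. ] M [0.02 0.02 0.03] w 0.0134 ff 61.3 q7 [-0.27  0.59  0.28  1.55 -0.18  1.04  1.19]
br n 0.0043  t 0.0000  Fn 0.2 Ft -0.2
shift now [0.   0.02 3.75] | turn [ 0.  0. -0.] | shift after turn [0.   0.02 3.75]
[[250.8 105.9]
 [251.2 175.1]
 [251.5 236.5]]
```

View pics/w6.png

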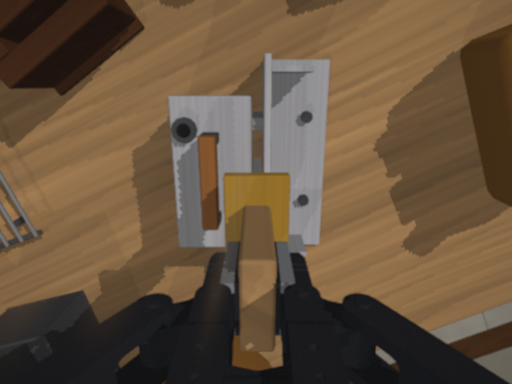

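Flush: the lid edge is at u≈251, against a predicted 251, and the vent stub (184,130) is on the outer side, so the plain side faces the bracket. I'll insert the gauge.

Emit:
move_arm(plan=[[[0, 0.02, 0.8, 0, 0, 0, -1], [0, 0, 0.8, 0, 0, 0, -1], [0, 0, 0.8, 0, 0, 0, -1], [0, 0, 0.4, 0, 0, 0, -1], [0, 0, 0.4, 0, 0, 0, -1], [0, 0, 0.4, 0, 0, 0, -1], [0, 0, 0.4, 0, 0, 0, -1], [0, 0, 0.4, 0, 0, 0, -1], [0, 0, 0.4, 0, 0, 0, -1], [0, 0, 0.4, 0, 0, 0, -1]]])

```text
clock: 49.9
position: [0.651, -0.0015, 0.1201]
tool_rot: [3.142, 0.0, 2.699]
force: [-0.1, 0.1, -1.6]
grip_width: 0.0131
finger_force: 61.3
```

```bash
python3 -c "
from h import *
s=st();br(s)"
```

```text
t 49.9 p [ 0.651  -0.0015  0.1201] yaw [180.     0.   154.64] F [-0.1  0.1 -1.6] M [ 0.05 -0.04  0.02] w 0.0131 ff 61.3 q7 [-0.25  0.7   0.24  1.63 -0.21  0.84  1.21]
br n 0.0051  t 0.0001  Fn 0.0 Ft -0.1
```

Emit:
move_arm(plan=[[[0, 0, 0.2, 0, 0, 0, -1], [0, 0, 0.15, 0, 0, 0, -1], [0, 0, 0.05, 0, 0, 0, -1], [0, 0, 0, 0, 0, 0, -1], [0, 0, 0, 0, 0, 0, -1], [0, 0, 0, 0, 0, 0, -1], [0, 0, 0, 0, 0, 0, -1], [0, 0, 0, 0, 0, 0, -1], [0, 0, 0, 0, 0, 0, -1], [0, 0, 0, 0, 0, 0, -1]]])

```text
clock: 50.9
position: [0.6512, -0.0016, 0.1129]
tool_rot: [3.141, 0.0, 2.699]
force: [-1.5, 0.3, 5.6]
grip_width: 0.0131
finger_force: 62.3
```

```bash
python3 -c "
from h import *
s=st();br(s)"
```

```text
t 50.9 p [ 0.6512 -0.0016  0.1129] yaw [1.7999e+02 2.0000e-02 1.5464e+02] F [-1.5  0.3  5.6] M [-0.08  0.31  0.02] w 0.0131 ff 62.3 q7 [-0.24  0.71  0.24  1.63 -0.22  0.82  1.22]
br n 0.0052  t 0.0003  Fn -0.3 Ft -1.5
```

Emit:
move_arm(plan=[[[0, 0, 0.02, 0, 0, 0, -1], [0, 0, 0, 0, 0, 0, -1], [0, 0, 0, 0, 0, 0, -1], [0, 0, 0, 0, 0, 0, -1], [0, 0, 0, 0, 0, 0, -1], [0, 0, 0, 0, 0, 0, -1], [0, 0, 0, 0, 0, 0, -1], [0, 0, 0, 0, 0, 0, -1], [0, 0, 0, 0, 0, 0, -1], [0, 0, 0, 0, 0, 0, -1]]])

```text
clock: 51.9
position: [0.6512, -0.0015, 0.1129]
tool_rot: [3.141, 0.0, 2.699]
force: [-4.5, -0.7, 11.7]
grip_width: 0.0134
finger_force: 63.6
```

Emit:
move_arm(plan=[[[0, 0, -0.5, 0, 0, 0, -1], [0, 0, -1, 0, 0, 0, -1], [0, 0, -1, 0, 0, 0, -1], [0, 0, -1, 0, 0, 0, -1], [0, 0, -1, 0, 0, 0, -1], [0, 0, -1, 0, 0, 0, -1], [0.6, -0.83, 0, 0, 0, 0, -1], [0.6, -0.83, 0, 0, 0, 0, -1], [0.6, -0.83, 0, 0, 0, 0, -1], [0.6, -0.83, 0, 0, 0, 0, -1]]])

```text
clock: 52.9
position: [0.5784, -0.0413, 0.2226]
tool_rot: [3.142, 0.0, 2.699]
force: [0.9, 0.1, -2.2]
grip_width: 0.0133
finger_force: 61.3
```

Emit:
move_arm(plan=[[[0.63, -0.86, 0, 0, 0, 1, -1], [0, 0, 0, 0, 0, 1, -1], [0, 0, 0, 0, 0, 1, -1], [0, 0, 0, 0, 0, 1, -1], [0, 0, 0, 0, 0, 1, -1], [0, 0, 0, 0, 0, 1, -1], [0, 0, 0, 0, 0, 1, -1], [0, 0, 0, 0, 0, 1, -1], [0, 0, 0, 0, 0, 1, -1], [0, 0, 0, 0, 0, 0.2, -1]]])

```text
clock: 53.9
position: [0.5604, -0.0509, 0.2225]
tool_rot: [-3.142, 0.0, 1.733]
force: [1.0, -0.7, -1.7]
grip_width: 0.0128
finger_force: 61.3
```

Emit:
move_arm(plan=[[[-0.297, -0.877, 0, 0, 0, 0, -1], [-0.297, -0.877, 0, 0, 0, 0, -1], [-0.297, -0.877, 0, 0, 0, 0, -1], [-0.297, -0.877, 0, 0, 0, 0, -1], [-0.297, -0.877, 0, 0, 0, 0, -1], [-0.297, -0.877, 0, 0, 0, 0, -1], [0, 0, 0.5, 0, 0, 0, -1], [0, 0, 0.5, 0, 0, 0, -1], [0, 0, 0, 0, 0, 0, -1], [0, 0, 0, 0, 0, 0, -1]]])

```text
clock: 54.9
position: [0.4628, -0.1033, 0.202]
tool_rot: [-3.141, 0.0, 1.736]
force: [0.3, 0.1, -1.6]
grip_width: 0.0131
finger_force: 61.2
```

```bash
python3 -c "
from h import *
s=st();to([.4627,-.1036,.1055],99.4);handles('top')"
```

```text
t 54.9 p [ 0.4628 -0.1033  0.202 ] yaw [-1.7995e+02  1.0000e-02  9.9490e+01] F [ 0.3  0.1 -1.6] M [-0.03 -0.03 -0.02] w 0.0131 ff 61.2 q7 [-0.34  0.37  0.56  2.04 -0.27  0.81  0.54]
shift now [-0.01 -0.    4.82] | turn [-0.01  0.    0.02] | shift after turn [-0.01 -0.01  4.82]
top handle [0.4547 0.2078] L [0.077 0.012] axis 170.6
top handle [ 0.6303 -0.0425] L [0.077 0.011] axis 154.1
top handle [0.645  0.2606] L [0.067 0.028] axis 124.1
```

Emit:
move_arm(plan=[[[0, 0, 0.8, 0, 0, 0.02, -1], [0, 0, 0.8, 0, 0, 0, -1], [0, 0, 0.8, 0, 0, 0, -1], [0, 0, 0.8, 0, 0, 0, -1], [0, 0, 0.6, 0, 0, 0, -1], [0, 0, 0.5, 0, 0, 0, -1], [0, 0, 0.3, 0, 0, 0, -1], [0, 0, 0.2, 0, 0, 0, -1], [0, 0, 0.07, 0, 0, 0, -1], [0, 0, 0, 0, 0, 0, -1]]])

```text
clock: 55.95
position: [0.4626, -0.1036, 0.1051]
tool_rot: [3.141, 0.0, 1.733]
force: [0.2, 0.9, -1.6]
grip_width: 0.0134
finger_force: 61.4
```

```bash
python3 -c "
from h import *
s=st()"
```

```text
t 56.0 p [ 0.4626 -0.1036  0.1051] yaw [179.98   0.    99.32] F [ 0.2  0.9 -1.6] M [-0.02 -0.04 -0.  ] w 0.0134 ff 61.4 q7 [-0.24  0.53  0.44  2.11 -0.41  0.58  0.66]
```

Emit:
move_arm(plan=[[[0, 0, 0, 0, 0, 0, 0], [0, 0, 0, 0, 0, 0, 0], [0, 0, 0, 0, 0, 0, 0], [0, 0, 0, 0, 0, 0, 0], [0, 0, -0.5, 0, 0, 0, 0], [0, 0, -1, 0, 0, 0, 0], [0, 0, -1, 0, 0, 0, 0], [0, 0, -1, 0, 0, -1, 0], [0, 0, -1, 0, 0, -1, 0], [0, 0, -1, 0, 0, -1, 0]]])

```text
clock: 56.95
position: [0.4623, -0.1037, 0.2165]
tool_rot: [3.141, 0.001, 2.052]
force: [-0.3, 0.1, -0.3]
grip_width: 0.0427
finger_force: 0.0
```

Emit:
move_arm(plan=[[[0, 0, 0, 0, 0, -1, -0.1], [0, 0, 0, 0, 0, -1, -0.1], [0, 0, 0, 0, 0, -1, -0.1], [0, 0, 0, 0, 0, -1, -0.1], [0, 0, 0, 0, 0, -1, -0.1], [0, 0, 0, 0, 0, -1, -0.1], [0, 0, 0, 0, 0, -0.2, -0.1], [-0.9, 0.95, 0, 0, 0, 0, -0.1], [-0.9, 0.95, 0, 0, 0, 0, -0.1], [-0.9, 0.95, 0, 0, 0, 0, -0.1]]])

```text
clock: 57.95
position: [0.5367, -0.0751, 0.2155]
tool_rot: [3.142, 0.001, 2.694]
force: [0.1, -0.1, -0.0]
grip_width: 0.0385
finger_force: 0.0
```

Emit:
move_arm(plan=[[[-0.9, 0.95, 0, 0, 0, 0, -0.1], [-0.9, 0.95, 0, 0, 0, 0, -0.1], [-0.9, 0.95, 0, 0, 0, 0, -0.1], [-0.9, 0.95, 0, 0, 0, 0, -0.1], [0, 0, 0, 0, 0, 0, -0.1], [0, 0, 0, 0, 0, 0, -0.1], [0, 0, 0, 0, 0, 0, -0.1], [0, 0, 0, 0, 0, 0, -0.1], [0, 0, 0, 0, 0, 0, -0.1], [0, 0, 0, 0, 0, 0, -0.1]]])

```text
clock: 58.95
position: [0.6333, -0.0378, 0.2151]
tool_rot: [3.142, 0.0, 2.696]
force: [-0.2, -0.3, 0.2]
grip_width: 0.0385
finger_force: 0.0
```

```bash
python3 -c "
from h import *
s=st(); br(s);to(list(O-.0352*n)+[.0775],154.6); handles('wrist')"
```

```text
t 59.0 p [ 0.6333 -0.0378  0.2151] yaw [1.800e+02 1.000e-02 1.545e+02] F [-0.2 -0.3  0.2] M [-0.06  0.01  0.01] w 0.0385 ff 0.0 q7 [-0.23  0.57  0.3   1.6  -0.19  1.    1.26]
br n -0.0353  t -0.0003  Fn -0.4 Ft -0.0
shift now [-0.01  0.    6.88] | turn [ 0.    0.   -0.02] | shift after turn [-0.02  0.    6.88]
wrist handle [ 0.7716 -0.1047] L [0.056 0.076] axis 34.5
wrist handle [ 0.6347 -0.0371] L [0.011 0.078] axis 154.9
```

Emit:
move_arm(plan=[[[0, 0, 0.98, 0, 0, -0.02, -0.1], [0, 0, 0.98, 0, 0, 0, -0.1], [0, 0, 0.98, 0, 0, 0, -0.1], [0, 0, 0.98, 0, 0, 0, -0.1], [0, 0, 0.98, 0, 0, 0, -0.1], [0, 0, 0.98, 0, 0, 0, -0.1], [0, 0, 0.98, 0, 0, 0, -0.1], [0, 0, 0, 0, 0, 0, -0.1], [0, 0, 0, 0, 0, 0, -1], [0, 0, 0, 0, 0, 0, -1]]], grip_force=50)

```text
clock: 60.0
position: [0.6339, -0.0381, 0.0789]
tool_rot: [3.141, 0.001, 2.699]
force: [1.3, -1.2, -3.9]
grip_width: 0.0127
finger_force: 48.9
```

Emit:
move_arm(plan=[[[0, 0, 0, 0, 0, 0, -1], [0, 0, 0, 0, 0, 0, -1], [0, 0, 0, 0, 0, 0, -1], [0, -0.2, -0.3, 0, 0, 0, -1], [0, -0.5, -1, 0, 0, 0, -1], [0, -0.5, -1, 0, 0, 0, -1], [0, 0, -1, 0, 0, 0, -1], [0, 0, -1, 0, 0, 0, -1], [0, 0, -1, 0, 0, 0, -1], [0, 0, 0, 0, 0, 0, -1]]])

```text
clock: 61.0
position: [0.6242, -0.0596, 0.1863]
tool_rot: [3.14, 0.003, 2.699]
force: [1.0, 0.4, -4.9]
grip_width: 0.0129
finger_force: 49.4
```

Emit:
move_arm(plan=[[[-0.18, -0.95, 0, 0, 0, 0, -1], [-0.18, -0.95, 0, 0, 0, 0, -1], [-0.18, -0.95, 0, 0, 0, 0, -1], [-0.18, -0.95, 0, 0, 0, 0, -1], [-0.18, -0.95, 0, 0, 0, 0, -1], [-0.18, -0.95, 0, 0, 0, 0, -1], [-0.18, -0.95, 0, 0, 0, 0, -1], [-0.18, -0.95, 0, 0, 0, 0, -1], [-0.18, -0.95, 0, 0, 0, 0, -1], [-0.18, -0.95, 0, 0, 0, 0, -1]]])

```text
clock: 62.0
position: [0.5736, -0.247, 0.1826]
tool_rot: [-3.142, -0.001, 2.699]
force: [-0.4, -0.6, -5.3]
grip_width: 0.0127
finger_force: 49.3
```

Emit:
move_arm(plan=[[[-0.18, -0.95, 0, 0, 0, 0, -1], [-0.18, -0.95, 0, 0, 0, 0, -1], [-0.18, -0.95, 0, 0, 0, 0, -1], [-0.18, -0.95, 0, 0, 0, 0, -1], [-0.18, -0.95, 0, 0, 0, 0, -1], [-0.18, -0.95, 0, 0, 0, 0, -1], [-0.18, -0.95, 0, 0, 0, 0, -1], [0, 0, 0, 0, 0, 1, -1], [0, 0, 0, 0, 0, 1, -1], [0, 0, 0, 0, 0, 1, -1]]])

```text
clock: 63.0
position: [0.5396, -0.3773, 0.1825]
tool_rot: [-3.141, -0.001, 2.38]
force: [0.6, -0.2, -5.3]
grip_width: 0.0128
finger_force: 49.4
```

Emit:
move_arm(plan=[[[0, 0, 0, 0, 0, 1, -1], [0, 0, 0, 0, 0, 1, -1], [0, 0, 0, 0, 0, 1, -1], [0, 0, 0, 0, 0, 1, -1], [0, 0, 0, 0, 0, 1, -1], [0, 0, 0, 0, 0, 1, -1], [0, 0, 0, 0, 0, 1, -1], [0, 0, 0, 0, 0, 1, -1], [0, 0, 0, 0, 0, 0.6, -1], [0, 0, 0, 0, 0, 0, -1]]])

```text
clock: 64.0
position: [0.5398, -0.377, 0.1825]
tool_rot: [-3.14, -0.0, 1.483]
force: [0.5, -1.0, -4.7]
grip_width: 0.0125
finger_force: 49.4
```

```bash
python3 -c "
from h import *
s=st();to([.543,-.380,.102],85); handles('top')"
```

```text
t 64.0 p [ 0.5398 -0.377   0.1825] yaw [-1.7992e+02 -2.0000e-02  8.4990e+01] F [ 0.5 -1.  -4.7] M [0.05 0.   0.09] w 0.0125 ff 49.4 q7 [ 0.15  0.71  0.61  1.57 -0.46  1.01  0.81]
shift now [-0.14  0.18  4.03] | turn [-0.01 -0.   -0.  ] | shift after turn [-0.13  0.17  4.03]
top handle [0.4547 0.2079] L [0.077 0.012] axis 170.6
top handle [0.6449 0.2623] L [0.062 0.025] axis 122.9
```

Emit:
move_arm(plan=[[[-0.14, 0.18, 0.8, 0, 0, 0, -1], [0, 0, 0.8, 0, 0, 0, -1], [0, 0, 0.8, 0, 0, 0, -1], [0, 0, 0.8, 0, 0, 0, -1], [0, 0, 0.5, 0, 0, 0, -1], [0, 0, 0.3, 0, 0, 0, -1], [0, 0, 0.08, 0, 0, 0, -1], [0, 0, 0.03, 0, 0, 0, -1], [0, 0, 0, 0, 0, 0, -1], [0, 0, 0, 0, 0, 0, -1]]])

```text
clock: 65.05
position: [0.5437, -0.3807, 0.1021]
tool_rot: [3.141, 0.0, 1.484]
force: [1.2, 0.5, -4.1]
grip_width: 0.013
finger_force: 49.4
```

```bash
python3 -c "
from h import *
s=st()"
```

```text
t 65.0 p [ 0.5437 -0.3807  0.1021] yaw [1.7995e+02 2.0000e-02 8.5040e+01] F [ 1.2  0.5 -4.1] M [0.   0.03 0.08] w 0.013 ff 49.4 q7 [ 0.18  0.81  0.55  1.61 -0.52  0.87  0.85]
```

Emit:
move_arm(plan=[[[0, 0, 0.1, 0, 0, 0, -1], [0, 0, 0.04, 0, 0, 0, -1], [0, 0, 0, 0, 0, 0, -1], [0, 0, 0, 0, 0, 0, -0.2], [0, 0, 0, 0, 0, 0, -0.2], [0, 0, 0, 0, 0, 0, -0.2], [0, 0, 0, 0, 0, 0, -0.2], [0, 0, -0.3, 0, 0, 0, -0.2], [0, 0, -1, 0, 0, 0, -0.2], [0, 0, -1, 0, 0, 0, -0.2]]])

```text
clock: 66.05
position: [0.5433, -0.3806, 0.1455]
tool_rot: [-3.141, -0.0, 1.484]
force: [-0.2, 0.3, 1.1]
grip_width: 0.0348
finger_force: 0.0
```

Emit:
move_arm(plan=[[[0, 0, -1, 0, 0, -1, 0.5], [0, 0, -1, 0, 0, -1, 0.5], [0, 0, -1, 0, 0, -1, 0.5], [0, 0, -0.7, 0, 0, -1, 0.5], [0, 0, 0, 0, 0, -1, 0.5], [0, 0, 0, 0, 0, -1, 0.5], [0, 0, 0, 0, 0, -1, 0.5], [0, 0, 0, 0, 0, -1, 0.5], [0, 0, 0, 0, 0, -1, 0.5], [0, 0, 0, 0, 0, -1, 0.5]]])

```text
clock: 67.05
position: [0.5434, -0.3807, 0.2192]
tool_rot: [-3.141, 0.0, 2.536]
force: [0.6, 0.0, 0.8]
grip_width: 0.0642
finger_force: 0.0
```

```bash
python3 -c "
from h import *
s=st(); a=handles('top'); to([.457,.211,.20],171); to([.457,.211,.20],145)"
```

```text
t 67.0 p [ 0.5434 -0.3807  0.2192] yaw [-1.7999e+02  2.0000e-02  1.4528e+02] F [0.6 0.  0.8] M [-0.   -0.01  0.03] w 0.0642 ff 0.0 q7 [ 0.3   0.62  0.36  1.52 -0.24  1.04  1.68]
top handle [0.4547 0.2079] L [0.077 0.012] axis 170.6
top handle [ 0.5425 -0.3905] L [0.013 0.079] axis 84.6
top handle [0.6408 0.2635] L [0.056 0.021] axis 115.0
shift now [20.26 21.99  0.95] | turn [-0.    0.   -4.22] | shift after turn [ 8.89 28.55  0.96]
shift now [20.26 21.99  0.95] | turn [-0.    0.    0.11] | shift after turn [20.51 21.76  0.96]
```

Emit:
move_arm(plan=[[[0.92, 1, 0, 0, 0, 0, 0.5], [0.92, 1, 0, 0, 0, 0, 0.5], [0.92, 1, 0, 0, 0, 0, 0.5], [0.92, 1, 0, 0, 0, 0, 0.5], [0.92, 1, 0, 0, 0, 0, 0.5], [0.92, 1, 0, 0, 0, 0, 0.5], [0.92, 1, 0, 0, 0, 0, 0.5], [0.92, 1, 0, 0, 0, 0, 0.5], [0.92, 1, 0, 0, 0, 0, 0.5], [0.92, 1, 0, 0, 0, 0, 0.5]]])

```text
clock: 68.1
position: [0.5071, -0.1103, 0.2191]
tool_rot: [3.141, 0.0, 2.529]
force: [-0.1, 0.5, 0.5]
grip_width: 0.0642
finger_force: 0.0
```

Emit:
move_arm(plan=[[[0.92, 1, 0, 0, 0, 0, 0.5], [0.92, 1, 0, 0, 0, 0, 0.5], [0.92, 1, 0, 0, 0, 0, 0.5], [0.92, 1, 0, 0, 0, 0, 0.5], [0.92, 1, 0, 0, 0, 0, 0.5], [0.92, 1, 0, 0, 0, 0, 0.5], [0.92, 1, 0, 0, 0, 0, 0.5], [0.92, 1, 0, 0, 0, 0, 0.5], [0.92, 1, 0, 0, 0, 0, 0.5], [0.92, 1, 0, 0, 0, 0, 0.5]]])

```text
clock: 69.1
position: [0.471, 0.1591, 0.2192]
tool_rot: [3.141, 0.0, 2.529]
force: [0.8, 0.0, 0.8]
grip_width: 0.0644
finger_force: 0.0
```

Emit:
move_arm(plan=[[[0.92, 1, 0, 0, 0, 0, 0.5], [0.92, 1, 0, 0, 0, 0, 0.5], [0, 0, 0.5, 0, 0, -1, 0.5], [0, 0, 0.5, 0, 0, -1, 0.5], [0, 0, 0, 0, 0, -1, 0.5], [0, 0, 0, 0, 0, -1, 0.5], [0, 0, 0, 0, 0, -0.2, 0.5], [0, 0, 0, 0, 0, 0, 0.5], [0, 0, 0, 0, 0, 0, 0.5], [0, 0, 0, 0, 0, 0, 0.5]]])

```text
clock: 70.1
position: [0.4638, 0.2121, 0.1988]
tool_rot: [3.142, 0.0, 2.969]
force: [-0.8, 0.3, 0.3]
grip_width: 0.0641
finger_force: 0.0
```

```bash
python3 -c "
from h import *
s=st(); handles('top'); a=handles('wrist'); [to(list(q)+[.0775],171) for q in a]"
```

```text
t 70.1 p [0.4638 0.2121 0.1988] yaw [1.8000e+02 1.0000e-02 1.7013e+02] F [-0.8  0.3  0.3] M [-0.04  0.    0.02] w 0.0641 ff 0.0 q7 [-0.66  0.39  0.15  1.94 -0.08  0.82  0.93]
top handle [ 0.5432 -0.3908] L [0.011 0.078] axis 86.3
top handle [0.645  0.2615] L [0.066 0.026] axis 121.0
top handle [ 0.7958 -0.1783] L [0.05  0.022] axis 136.3
top handle [ 0.844  -0.1625] L [0.051 0.02 ] axis 125.9
wrist handle [0.4571 0.2142] L [0.011 0.078] axis 170.6
shift now [0.35 0.05 6.06] | turn [-0.    0.   -0.14] | shift after turn [0.35 0.05 6.06]
```

Emit:
move_arm(plan=[[[0.35, 0.05, 0.9, 0, 0, -0.08, 0.5], [0, 0, 1, 0, 0, 0, 0.5], [0, 0, 1, 0, 0, 0, 0.5], [0, 0, 1, 0, 0, 0, 0.5], [0, 0, 1, 0, 0, 0, 0.5], [0, 0, 0.8, 0, 0, 0, 0.3], [0, 0, 0.36, 0, 0, 0, 0.3], [0, 0, 0, 0, 0, 0, -1], [0, 0, 0, 0, 0, 0, -1], [0, 0, 0, 0, 0, 0, -1]]])

```text
clock: 71.2
position: [0.4575, 0.2143, 0.0783]
tool_rot: [3.141, 0.001, 2.979]
force: [-0.0, -0.4, -5.6]
grip_width: 0.0133
finger_force: 51.7
```

Emit:
move_arm(plan=[[[0, 0, 0, 0, 0, 0, -1], [0, 0, 0, 0, 0, 0, -1], [0, 0, 0, 0, 0, 0, -1], [0, 0, 0, 0, 0, 0, -1], [0, 0, -0.3, 0, 0, 0, -1], [0, 0, -1, 0, 0, 0, -1], [0, 0, -1, 0, 0, 0, -1], [0, 0, -1, 0, 0, 0, -1], [0, 0, -1, 0, 0, 0, -1], [0, 0, -1, 0, 0, 0, -1]]])

```text
clock: 72.2
position: [0.4569, 0.2142, 0.1847]
tool_rot: [3.141, -0.0, 2.98]
force: [-0.7, 0.7, -3.2]
grip_width: 0.0126
finger_force: 51.9
```

```bash
python3 -c "
from h import *
s=st(); to(list(O-.0553*n)+[.185],154.6)"
```

```text
t 72.2 p [0.4569 0.2142 0.1847] yaw [179.99  -0.   170.73] F [-0.7  0.7 -3.2] M [-0.    0.01  0.04] w 0.0126 ff 51.9 q7 [-0.67  0.4   0.15  1.97 -0.08  0.78  0.93]
shift now [-10.47 -11.98  -0.02] | turn [ 0.   -0.    2.69] | shift after turn [-13.39  -8.6   -0.02]
```

Emit:
move_arm(plan=[[[-0.87, -0.99, 0, 0, 0, 0, -1], [-0.87, -0.99, 0, 0, 0, 0, -1], [-0.87, -0.99, 0, 0, 0, 0, -1], [-0.87, -0.99, 0, 0, 0, 0, -1], [-0.87, -0.99, 0, 0, 0, 0, -1], [-0.87, -0.99, 0, 0, 0, 0, -1], [-0.87, -0.99, 0, 0, 0, 0, -1], [-0.87, -0.99, 0, 0, 0, 0, -1], [-0.87, -0.99, 0, 0, 0, 0, -1], [-0.87, -0.99, 0, 0, 0, 0, -1]]])

```text
clock: 73.2
position: [0.5972, -0.0101, 0.1837]
tool_rot: [3.141, -0.0, 2.98]
force: [-0.1, 0.5, -4.6]
grip_width: 0.0128
finger_force: 51.9
```

Emit:
move_arm(plan=[[[-0.87, -0.99, 0, 0, 0, 0, -1], [-0.87, -0.99, 0, 0, 0, 0, -1], [0, 0, 0, 0, 0, 1, -1], [0, 0, 0, 0, 0, 1, -1], [0, 0, 0, 0, 0, 0.67, -1], [0, 0, 0, 0, 0, 0, -1], [0, 0, 0, 0, 0, 0, -1], [0, 0, 0, 0, 0, 0, -1], [0, 0, 0, 0, 0, 0, -1], [0, 0, 0, 0, 0, 0, -1]]])

```text
clock: 74.2
position: [0.6248, -0.054, 0.1835]
tool_rot: [3.142, -0.0, 2.701]
force: [-0.3, -0.1, -3.9]
grip_width: 0.0128
finger_force: 51.9
```

```bash
python3 -c "
from h import *
s=st(); br(s);to(list(O-.0553*n)+[.081],154.6)
f=grab_frame('wrist'); cv2.imwrite('pics/w7.png',f['color'][:,:,::-1])"
```

```text
t 74.2 p [ 0.6248 -0.054   0.1835] yaw [180.    -0.   154.73] F [-0.3 -0.1 -3.9] M [0.05 0.03 0.02] w 0.0128 ff 51.9 q7 [-0.18  0.59  0.26  1.65 -0.18  0.92  1.27]
br n -0.0535  t -0.0010  Fn -0.3 Ft -0.2
shift now [-0.05 -0.09  5.13] | turn [ 0.   -0.    0.02] | shift after turn [-0.05 -0.09  5.13]
```

View pics/w7.png

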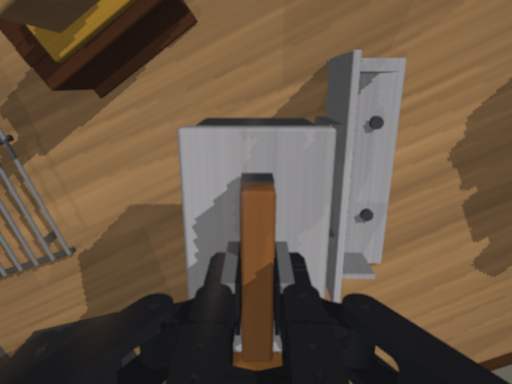

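The vent is at the hidden end, on the wall side as the earlier pose dictates. The tin hangs parallel to the wall, so I'll approach and press.

Emit:
move_arm(plan=[[[-0.05, 0, 0.86, 0, 0, 0.02, -1], [0, 0, 0.86, 0, 0, 0, -1], [0, 0, 0.86, 0, 0, 0, -1], [0, 0, 0.86, 0, 0, 0, -1], [0, 0, 0.86, 0, 0, 0, -1], [0, 0, 0.82, 0, 0, 0, -1], [0, 0.3, 0, 0, 0, 0, -1], [0, 0.2, 0, 0, 0, 0, -1], [0, 0.2, 0, 0, 0, 0, -1], [0, 0, 0, 0, 0, 0, -1]]])

```text
clock: 75.25
position: [0.6322, -0.0407, 0.0814]
tool_rot: [3.141, 0.0, 2.699]
force: [0.2, 0.7, -3.7]
grip_width: 0.0131
finger_force: 52.1
```

Emit:
move_arm(plan=[[[0, 0.07, 0, 0, 0, 0, -1], [0, 0.07, 0, 0, 0, 0, -1], [0, 0.04, 0, 0, 0, 0, -1], [0, 0, 0, 0, 0, 0, -1], [0, 0.04, 0, 0, 0, 0, -1], [0, 0, 0, 0, 0, 0, -1], [0, 0.03, 0, 0, 0, 0, -1], [0, 0, 0, 0, 0, 0, -1], [0, 0, 0, 0, 0, 0, -1], [0, 0, 0, 0, 0, 0, -1]]])

```text
clock: 76.25
position: [0.6338, -0.0378, 0.0811]
tool_rot: [-3.141, 0.0, 2.698]
force: [-2.2, -4.7, -2.7]
grip_width: 0.0128
finger_force: 52.3
```

```bash
python3 -c "
from h import *
s=st(); br(s)"
```

```text
t 76.2 p [ 0.6338 -0.0378  0.0811] yaw [-1.7996e+02  1.0000e-02  1.5457e+02] F [-2.2 -4.7 -2.7] M [-1.1   0.35  0.23] w 0.0128 ff 52.3 q7 [-0.18  0.73  0.22  1.69 -0.22  0.74  1.27]
br n -0.0350  t 0.0001  Fn -5.2 Ft -0.0
```

Emit:
move_arm(plan=[[[0, 0, 0.08, 0, 0, 0, -1], [0, 0, 0.07, 0, 0, 0, -1], [0, 0, 0, 0, 0, 0, -1], [0, 0, 0, 0, 0, 0, -0.3], [0, 0, 0, 0, 0, 0, -0.3], [0, 0, 0, 0, 0, 0, -0.3], [0, 0, 0, 0, 0, 0, -0.3], [0, 0, -0.3, 0, 0, 0, -0.3], [0, 0, -1, 0, 0, 0, -0.3], [0, 0, -1, 0, 0, 0, -0.3]]])

```text
clock: 77.25
position: [0.6337, -0.0372, 0.1248]
tool_rot: [-3.141, -0.001, 2.698]
force: [-0.3, 0.7, 0.2]
grip_width: 0.0298
finger_force: 0.0
```

Emit:
move_arm(plan=[[[0, 0, -1, 0, 0, 1, 0], [0, 0, -1, 0, 0, 1, 0], [0, 0, -1, 0, 0, 1, 0], [0, 0, -1, 0, 0, 1, 0], [0, 0, -1, 0, 0, 1, 0], [0, 0, -1, 0, 0, 1, 0], [0, 0, 0, 0, 0, 1, 0], [0, 0, 0, 0, 0, 1, 0], [0, 0, 0, 0, 0, 1, 0], [0, 0, 0, 0, 0, 0.2, 0]]])

```text
clock: 78.25
position: [0.6339, -0.037, 0.2445]
tool_rot: [3.141, -0.0, 1.732]
force: [-0.5, -0.1, 0.1]
grip_width: 0.0431
finger_force: 0.0
```

Emit:
move_arm(plan=[[[-0.21, -0.99, 0, 0, 0, 0, 0], [-0.21, -0.99, 0, 0, 0, 0, 0], [-0.21, -0.99, 0, 0, 0, 0, 0], [-0.21, -0.99, 0, 0, 0, 0, 0], [-0.21, -0.99, 0, 0, 0, 0, 0], [-0.21, -0.99, 0, 0, 0, 0, 0], [-0.21, -0.99, 0, 0, 0, 0, 0], [-0.21, -0.99, 0, 0, 0, 0, 0], [-0.21, -0.99, 0, 0, 0, 0, 0], [0, 0, 0, 0, 0, 0, 0]]])

```text
clock: 79.25
position: [0.4625, -0.1045, 0.2446]
tool_rot: [3.141, -0.001, 1.735]
force: [-0.0, 0.1, 1.2]
grip_width: 0.0427
finger_force: 0.0
```

```bash
python3 -c "
from h import *
s=st();to([.4628,-.1036,.105],99.4);handles('top')"
```

```text
t 79.2 p [ 0.4625 -0.1045  0.2446] yaw [ 1.7999e+02 -4.0000e-02  9.9420e+01] F [-0.   0.1  1.2] M [ 0.04 -0.02 -0.  ] w 0.0427 ff 0.0 q7 [-0.39  0.31  0.61  1.99 -0.22  0.91  0.5 ]
shift now [0.04 0.02 6.98] | turn [ 0.   -0.01  0.  ] | shift after turn [0.04 0.02 6.98]
top handle [ 0.5432 -0.392 ] L [0.01  0.076] axis 85.5
top handle [ 0.6292 -0.0419] L [0.077 0.011] axis 154.1
top handle [0.6452 0.2619] L [0.066 0.025] axis 123.0
```

Same gauge sequence as before.

Emit:
move_arm(plan=[[[0.04, 0.02, 0.5, 0, 0, 0, 0], [0, 0, 1, 0, 0, 0, 0], [0, 0, 1, 0, 0, 0, 0], [0, 0, 1, 0, 0, 0, 0], [0, 0, 1, 0, 0, 0, 0], [0, 0, 1, 0, 0, 0, 0], [0, 0, 1, 0, 0, 0, 0], [0, 0, 0.48, 0, 0, 0, 0], [0, 0, 0, 0, 0, 0, -1], [0, 0, 0, 0, 0, 0, -1]]], grip_force=60)

```text
clock: 80.3
position: [0.4647, -0.1028, 0.1047]
tool_rot: [-3.141, 0.0, 1.735]
force: [-4.6, -1.7, -1.0]
grip_width: 0.015
finger_force: 12.2
```

Emit:
move_arm(plan=[[[0, 0, 0, 0, 0, 0, -1], [0, 0, 0, 0, 0, 0, -1], [0, 0, 0, 0, 0, 0, -1], [0, 0, 0, 0, 0, 0, -1], [0, 0, 0, 0, 0, 0, -1], [0, 0, -0.5, 0, 0, 0, -1], [0, 0, -1, 0, 0, 0, -1], [0, 0, -1, 0, 0, 0, -1], [0, 0, -1, 0, 0, 0, -1], [0, 0, -1, 0, 0, 0, -1]]])

```text
clock: 81.3
position: [0.4644, -0.1029, 0.196]
tool_rot: [3.141, 0.0, 1.734]
force: [0.6, 0.2, -1.1]
grip_width: 0.0133
finger_force: 61.8
```

```bash
python3 -c "
from h import *
s=st()"
```

```text
t 81.3 p [ 0.4644 -0.1029  0.196 ] yaw [1.7999e+02 1.0000e-02 9.9360e+01] F [ 0.6  0.2 -1.1] M [ 0.02 -0.01  0.03] w 0.0133 ff 61.8 q7 [-0.36  0.39  0.58  2.04 -0.29  0.79  0.56]
```

Emit:
move_arm(plan=[[[0, 0, -1, 0, 0, -1, -1], [0, 0, -0.5, 0, 0, -1, -1], [0, 0, 0, 0, 0, -1, -1], [0, 0, 0, 0, 0, -1, -1], [0, 0, 0, 0, 0, -1, -1], [0, 0, 0, 0, 0, -1, -1], [0, 0, 0, 0, 0, -1, -1], [0, 0, 0, 0, 0, -1, -1], [0, 0, 0, 0, 0, -1, -1], [0, 0, 0, 0, 0, -0.2, -1]]])

```text
clock: 82.3
position: [0.4644, -0.103, 0.2251]
tool_rot: [-3.142, 0.0, 2.7]
force: [-0.0, -0.2, -2.2]
grip_width: 0.0134
finger_force: 61.8
```

Emit:
move_arm(plan=[[[-0.63, 0.86, 0, 0, 0, 0, -1], [-0.63, 0.86, 0, 0, 0, 0, -1], [-0.63, 0.86, 0, 0, 0, 0, -1], [-0.63, 0.86, 0, 0, 0, 0, -1], [-0.63, 0.86, 0, 0, 0, 0, -1], [-0.63, 0.86, 0, 0, 0, 0, -1], [-0.63, 0.86, 0, 0, 0, 0, -1], [-0.63, 0.86, 0, 0, 0, 0, -1], [-0.63, 0.86, 0, 0, 0, 0, -1], [-0.63, 0.86, 0, 0, 0, 0, -1]]])

```text
clock: 83.3
position: [0.6527, -0.0011, 0.2249]
tool_rot: [-3.141, 0.0, 2.695]
force: [-0.6, 0.2, -2.6]
grip_width: 0.0133
finger_force: 61.8
```

Emit:
move_arm(plan=[[[0, 0, 0, 0, 0, 0, -1], [0, 0, 0, 0, 0, 0, -1], [0, 0, 0, 0, 0, 0, -1], [0, 0, 0, 0, 0, 0, -1], [0, 0, 0, 0, 0, 0, -1], [0, 0, 0, 0, 0, 0, -1], [0, 0, 0, 0, 0, 0, -1], [0, 0, 0, 0, 0, 0, -1], [0, 0, 0, 0, 0, 0, -1], [0, 0, 0, 0, 0, 0, -1]]])

```text
clock: 84.3
position: [0.6522, -0.0014, 0.2245]
tool_rot: [-3.142, -0.0, 2.698]
force: [0.2, -0.6, -2.0]
grip_width: 0.013
finger_force: 61.8
```

```bash
cat >> h.py <<'E'
def gapcheck(s):
    """lid edge (at the gap) against its flush position, from the wrist view: dark/bright step along n at stations along t"""
    f=grab_frame('wrist'); c=cam(f,s); g=cv2.cvtColor(f['color'],cv2.COLOR_RGB2GRAY).astype(np.float32)
    for k in (-.04,-.03,-.02,.0,.02):
        off=np.arange(-.008,.0085,.001)
        uv=proj(c,np.array([list(O+k*t+o*n)+[.07] for o in off])).astype(np.float32)
        print(k,cv2.remap(g,uv[:,:1],uv[:,1:],cv2.INTER_LINEAR).ravel().astype(int))
    return f
E
python3 -c "
from h import *
s=st();br(s);to(list(O+.0048*n)+[.15],154.6)
f=gapcheck(s); cv2.imwrite('pics/w8.png',f['color'][:,:,::-1])"
```

```text
t 84.3 p [ 0.6522 -0.0014  0.2245] yaw [-180.     -0.    154.58] F [ 0.2 -0.6 -2. ] M [-0.01  0.02 -0.02] w 0.013 ff 61.8 q7 [-0.3   0.59  0.33  1.54 -0.21  1.04  1.21]
br n 0.0057  t 0.0011  Fn -0.4 Ft 0.4
shift now [ 0.06 -0.04  3.73] | turn [-0. -0. -0.] | shift after turn [ 0.06 -0.04  3.73]
-0.04 [148 148 147 148 150 152 150 135 107  90  89  86  82  83  83  82  83]
-0.03 [148 148 147 148 150 151 148 134 104  83  79  78  77  75  75  75  75]
-0.02 [147 147 147 147 149 151 148 134 104  84  81  80  79  78  78  77  76]
0.0 [102 102 102 102 103 102 101  97  91  87  86  85  86  86  86  86  86]
0.02 [118 116 116 115 114 114 113 112 112 112 111 111 112 112 111 110 110]
```

View pics/w8.png

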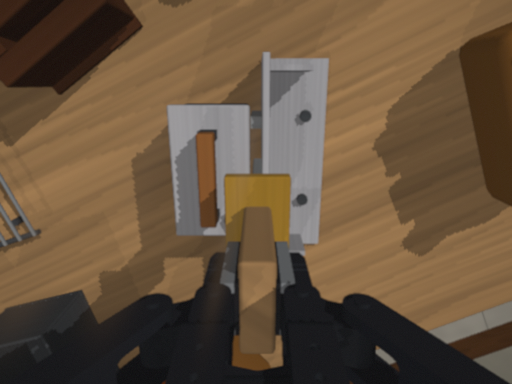

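The short tin is flush: the lid edge sits within 0.3 mm of the pad plane at all stations. I'll insert.

Emit:
move_arm(plan=[[[0.06, -0.04, 0.8, 0, 0, 0, -1], [0, 0, 0.8, 0, 0, 0, -1], [0, 0, 0.8, 0, 0, 0, -1], [0, 0, 0.4, 0, 0, 0, -1], [0, 0, 0.4, 0, 0, 0, -1], [0, 0, 0.4, 0, 0, 0, -1], [0, 0, 0.4, 0, 0, 0, -1], [0, 0, 0.4, 0, 0, 0, -1], [0, 0, 0.4, 0, 0, 0, -1], [0, 0, 0.4, 0, 0, 0, -1]]])

```text
clock: 85.35
position: [0.6508, -0.0017, 0.1199]
tool_rot: [3.142, 0.0, 2.698]
force: [-0.4, -0.1, -1.6]
grip_width: 0.0134
finger_force: 61.9
```

```bash
python3 -c "
from h import *
s=st();br(s)"
```

```text
t 85.3 p [ 0.6508 -0.0017  0.1199] yaw [1.8000e+02 1.0000e-02 1.5458e+02] F [-0.4 -0.1 -1.6] M [-0.03  0.06 -0.04] w 0.0134 ff 61.9 q7 [-0.27  0.71  0.29  1.63 -0.25  0.84  1.24]
br n 0.0049  t -0.0000  Fn -0.2 Ft -0.4
```

Emit:
move_arm(plan=[[[0, 0, 0.2, 0, 0, 0, -1], [0, 0, 0.13, 0, 0, 0, -1], [0, 0, 0.04, 0, 0, 0, -1], [0, 0, 0.02, 0, 0, 0, -1], [0, 0, 0, 0, 0, 0, -1], [0, 0, 0, 0, 0, 0, -1], [0, 0, 0, 0, 0, 0, -1], [0, 0, 0, 0, 0, 0, -1], [0, 0, 0, 0, 0, 0, -1], [0, 0, 0, 0, 0, 0, -1]]])

```text
clock: 86.35
position: [0.6508, -0.0016, 0.1127]
tool_rot: [-3.142, 0.0, 2.698]
force: [0.6, 0.3, -1.4]
grip_width: 0.0133
finger_force: 61.9
```

```bash
python3 -c "
from h import *
s=st();br(s)"
```

```text
t 86.3 p [ 0.6508 -0.0016  0.1127] yaw [-180.      0.    154.59] F [ 0.6  0.3 -1.4] M [-0.01 -0.02 -0.03] w 0.0133 ff 61.9 q7 [-0.27  0.72  0.28  1.63 -0.25  0.83  1.25]
br n 0.0049  t -0.0001  Fn 0.5 Ft 0.4
```

Emit:
move_arm(plan=[[[0, 0, 0.03, 0, 0, 0, -1], [0, 0, 0.02, 0, 0, 0, -1], [0, 0, 0.02, 0, 0, 0, -1], [0, 0, 0.02, 0, 0, 0, -1], [0, 0, 0, 0, 0, 0, -1], [0, 0, 0, 0, 0, 0, -1], [0, 0, 0, 0, 0, 0, -1], [0, 0, 0, 0, 0, 0, -1], [0, 0, 0, 0, 0, 0, -1], [0, 0, 0, 0, 0, 0, -1]]])

```text
clock: 87.35
position: [0.6509, -0.0017, 0.1123]
tool_rot: [3.141, 0.0, 2.698]
force: [-8.0, -0.2, 20.6]
grip_width: 0.0134
finger_force: 65.4
```

```bash
python3 -c "
from h import *
s=st();br(s)"
```

```text
t 87.3 p [ 0.6509 -0.0017  0.1123] yaw [1.7996e+02 3.0000e-02 1.5458e+02] F [-8.  -0.2 20.6] M [ 0.18  1.85 -0.02] w 0.0134 ff 65.4 q7 [-0.27  0.72  0.28  1.63 -0.25  0.82  1.25]
br n 0.0049  t 0.0001  Fn -3.6 Ft -7.1
```

Contact. I'll ease off, rest, withdraw and return the gauge.

Emit:
move_arm(plan=[[[0, 0, -0.03, 0, 0, 0, -1], [0, 0, 0, 0, 0, 0, -1], [0, 0, 0, 0, 0, 0, -1], [0, 0, 0, 0, 0, 0, -1], [0, 0, 0, 0, 0, 0, -1], [0, 0, 0, 0, 0, 0, -1], [0, 0, 0, 0, 0, 0, -1], [0, 0, 0, 0, 0, 0, -1], [0, 0, 0, 0, 0, 0, -1], [0, 0, 0, 0, 0, 0, -1]]])

```text
clock: 88.35
position: [0.6508, -0.0017, 0.1123]
tool_rot: [3.141, 0.0, 2.698]
force: [-5.3, 0.4, 11.4]
grip_width: 0.0134
finger_force: 63.7
```

Emit:
move_arm(plan=[[[0, 0, -0.5, 0, 0, 0, -1], [0, 0, -1, 0, 0, 0, -1], [0, 0, -1, 0, 0, 0, -1], [0, 0, -1, 0, 0, 0, -1], [0, 0, -1, 0, 0, 0, -1], [0, 0, -1, 0, 0, 0, -1], [0.6, -0.83, 0, 0, 0, 0, -1], [0.6, -0.83, 0, 0, 0, 0, -1], [0.6, -0.83, 0, 0, 0, 0, -1], [0.6, -0.83, 0, 0, 0, 0, -1]]])

```text
clock: 89.35
position: [0.5782, -0.0414, 0.222]
tool_rot: [3.141, 0.0, 2.698]
force: [0.7, -0.3, -1.7]
grip_width: 0.0132
finger_force: 61.8
```

Emit:
move_arm(plan=[[[0.63, -0.86, 0, 0, 0, 1, -1], [0, 0, 0, 0, 0, 1, -1], [0, 0, 0, 0, 0, 1, -1], [0, 0, 0, 0, 0, 1, -1], [0, 0, 0, 0, 0, 1, -1], [0, 0, 0, 0, 0, 1, -1], [0, 0, 0, 0, 0, 1, -1], [0, 0, 0, 0, 0, 1, -1], [0, 0, 0, 0, 0, 1, -1], [0, 0, 0, 0, 0, 0.2, -1]]])

```text
clock: 90.35
position: [0.5602, -0.051, 0.2219]
tool_rot: [3.141, 0.0, 1.732]
force: [0.1, -0.8, -2.0]
grip_width: 0.0131
finger_force: 61.8
```

Emit:
move_arm(plan=[[[-0.297, -0.87, 0, 0, 0, 0, -1], [-0.297, -0.87, 0, 0, 0, 0, -1], [-0.297, -0.87, 0, 0, 0, 0, -1], [-0.297, -0.87, 0, 0, 0, 0, -1], [-0.297, -0.87, 0, 0, 0, 0, -1], [-0.297, -0.87, 0, 0, 0, 0, -1], [0, 0, 0.5, 0, 0, 0, -1], [0, 0, 0.5, 0, 0, 0, -1], [0, 0, 0, 0, 0, 0, -1], [0, 0, 0, 0, 0, 0, -1]]])

```text
clock: 91.35
position: [0.4632, -0.1032, 0.2012]
tool_rot: [-3.141, 0.0, 1.735]
force: [0.5, -0.0, -2.5]
grip_width: 0.0133
finger_force: 61.7
```

```bash
python3 -c "
from h import *
s=st();to([.4627,-.1036,.1045],99.4);handles('top')"
```

```text
t 91.3 p [ 0.4632 -0.1032  0.2012] yaw [-1.7995e+02  1.0000e-02  9.9430e+01] F [ 0.5 -0.  -2.5] M [ 0.02 -0.01  0.02] w 0.0133 ff 61.7 q7 [-0.38  0.38  0.61  2.04 -0.3   0.81  0.57]
shift now [-0.02 -0.02  4.83] | turn [-0.01  0.    0.01] | shift after turn [-0.02 -0.03  4.83]
top handle [ 0.5432 -0.392 ] L [0.01  0.076] axis 85.3
top handle [ 0.6292 -0.0419] L [0.077 0.011] axis 154.1
top handle [0.6451 0.2616] L [0.066 0.026] axis 121.6
top handle [ 0.7955 -0.1765] L [0.05  0.021] axis 131.4
```

Emit:
move_arm(plan=[[[-0.02, -0.02, 0.8, 0, 0, 0.01, -1], [0, 0, 0.8, 0, 0, 0, -1], [0, 0, 0.8, 0, 0, 0, -1], [0, 0, 0.8, 0, 0, 0, -1], [0, 0, 0.6, 0, 0, 0, -1], [0, 0, 0.5, 0, 0, 0, -1], [0, 0, 0.3, 0, 0, 0, -1], [0, 0, 0.2, 0, 0, 0, -1], [0, 0, 0.05, 0, 0, 0, -1], [0, 0, 0, 0, 0, 0, -1]]])

```text
clock: 92.4
position: [0.4627, -0.1038, 0.1047]
tool_rot: [3.141, 0.0, 1.733]
force: [-0.5, -0.2, -1.6]
grip_width: 0.0132
finger_force: 61.9
```

```bash
python3 -c "
from h import *
s=st()"
```

```text
t 92.4 p [ 0.4627 -0.1038  0.1047] yaw [179.98   0.    99.32] F [-0.5 -0.2 -1.6] M [-0.03 -0.01  0.03] w 0.0132 ff 61.9 q7 [-0.27  0.54  0.48  2.11 -0.45  0.58  0.7 ]
```

Emit:
move_arm(plan=[[[0, 0, 0, 0, 0, 0, 0], [0, 0, 0, 0, 0, 0, 0], [0, 0, 0, 0, 0, 0, 0], [0, 0, 0, 0, 0, 0, 0], [0, 0, -0.5, 0, 0, 0, 0], [0, 0, -1, 0, 0, 0, 0], [0, 0, -1, 0, 0, 0, 0], [0, 0, -1, 0, 0, -1, 0], [0, 0, -1, 0, 0, -1, 0], [0, 0, -1, 0, 0, -1, 0]]])

```text
clock: 93.4
position: [0.4624, -0.104, 0.216]
tool_rot: [3.141, 0.001, 2.052]
force: [-0.2, 0.7, 0.4]
grip_width: 0.0427
finger_force: 0.0
```

Emit:
move_arm(plan=[[[0, 0, 0, 0, 0, -1, -0.1], [0, 0, 0, 0, 0, -1, -0.1], [0, 0, 0, 0, 0, -1, -0.1], [0, 0, 0, 0, 0, -1, -0.1], [0, 0, 0, 0, 0, -1, -0.1], [0, 0, 0, 0, 0, -1, -0.1], [0, 0, 0, 0, 0, -0.2, -0.1], [-0.9, 0.95, 0, 0, 0, 0, -0.1], [-0.9, 0.95, 0, 0, 0, 0, -0.1], [-0.9, 0.95, 0, 0, 0, 0, -0.1]]])

```text
clock: 94.4
position: [0.5367, -0.0753, 0.2151]
tool_rot: [-3.142, 0.0, 2.694]
force: [0.8, -0.2, 0.4]
grip_width: 0.0386
finger_force: 0.0
```

Emit:
move_arm(plan=[[[-0.9, 0.95, 0, 0, 0, 0, -0.1], [-0.9, 0.95, 0, 0, 0, 0, -0.1], [-0.9, 0.95, 0, 0, 0, 0, -0.1], [-0.9, 0.95, 0, 0, 0, 0, -0.1], [0, 0, 0, 0, 0, 0, -0.1], [0, 0, 0, 0, 0, 0, -0.1], [0, 0, 0, 0, 0, 0, -0.1], [0, 0, 0, 0, 0, 0, -0.1], [0, 0, 0, 0, 0, 0, -0.1], [0, 0, 0, 0, 0, 0, -0.1]]])

```text
clock: 95.4
position: [0.6334, -0.0381, 0.2147]
tool_rot: [3.141, 0.0, 2.696]
force: [0.9, 0.2, -0.4]
grip_width: 0.0383
finger_force: 0.0
```

```bash
python3 -c "
from h import *
s=st(); br(s);to(list(O-.0352*n)+[.0775],154.6); handles('wrist')"
```

```text
t 95.4 p [ 0.6334 -0.0381  0.2147] yaw [1.7999e+02 1.0000e-02 1.5450e+02] F [ 0.9  0.2 -0.4] M [-0.01  0.05  0.04] w 0.0383 ff 0.0 q7 [-0.26  0.58  0.35  1.6  -0.22  1.    1.28]
br n -0.0355  t -0.0001  Fn 0.6 Ft 0.8
shift now [-0.    0.01  6.86] | turn [ 0.    0.   -0.02] | shift after turn [-0.01  0.01  6.86]
wrist handle [ 0.7704 -0.1051] L [0.056 0.074] axis 34.5
wrist handle [ 0.6336 -0.0368] L [0.079 0.011] axis 154.1
```

Grip, lift, turn the short tin round and set it down with the plain side to the bracket.

Emit:
move_arm(plan=[[[0, 0.01, 0.98, 0, 0, -0.02, -0.1], [0, 0, 0.98, 0, 0, 0, -0.1], [0, 0, 0.98, 0, 0, 0, -0.1], [0, 0, 0.98, 0, 0, 0, -0.1], [0, 0, 0.98, 0, 0, 0, -0.1], [0, 0, 0.98, 0, 0, 0, -0.1], [0, 0, 0.98, 0, 0, 0, -0.1], [0, 0, 0, 0, 0, 0, -0.1], [0, 0, 0, 0, 0, 0, -1], [0, 0, 0, 0, 0, 0, -1]]], grip_force=50)

```text
clock: 96.45
position: [0.6342, -0.0381, 0.0785]
tool_rot: [3.141, 0.001, 2.699]
force: [-0.2, -1.0, -3.2]
grip_width: 0.013
finger_force: 48.8
```

Emit:
move_arm(plan=[[[0, 0, 0, 0, 0, 0, -1], [0, 0, 0, 0, 0, 0, -1], [0, 0, 0, 0, 0, 0, -1], [0, 0, 0, 0, 0, 0, -1], [0, -0.5, -0.3, 0, 0, 0, -1], [0, -0.5, -1, 0, 0, 0, -1], [0, 0, -1, 0, 0, 0, -1], [0, 0, -1, 0, 0, 0, -1], [0, 0, -1, 0, 0, 0, -1], [0, 0, -1, 0, 0, 0, -1]]])

```text
clock: 97.45
position: [0.6245, -0.0564, 0.1844]
tool_rot: [-3.142, -0.0, 2.699]
force: [-0.8, -0.1, -3.8]
grip_width: 0.0125
finger_force: 49.1
```

Emit:
move_arm(plan=[[[0, 0, 0, 0, 0, 1, -1], [0, 0, 0, 0, 0, 1, -1], [0, 0, 0, 0, 0, 1, -1], [0, 0, 0, 0, 0, 1, -1], [0, 0, 0, 0, 0, 1, -1], [0, 0, 0, 0, 0, 1, -1], [0, 0, 0, 0, 0, 1, -1], [0, 0, 0, 0, 0, 1, -1], [0, 0, 0, 0, 0, 1, -1], [0, 0, 0, 0, 0, 1, -1]]])

```text
clock: 98.45
position: [0.6247, -0.0562, 0.1836]
tool_rot: [-3.142, -0.0, 1.647]
force: [0.7, 0.7, -3.8]
grip_width: 0.0127
finger_force: 49.1
```

Emit:
move_arm(plan=[[[0, 0, 0, 0, 0, 1, -1], [0, 0, 0, 0, 0, 1, -1], [0, 0, 0, 0, 0, 1, -1], [0, 0, 0, 0, 0, 1, -1], [0, 0, 0, 0, 0, 1, -1], [0, 0, 0, 0, 0, 1, -1], [0, 0, 0, 0, 0, 1, -1], [0, 0, 0, 0, 0, 1, -1], [0, 0, 0, 0, 0, 1, -1], [0, 0, 0, 0, 0, 1, -1]]])

```text
clock: 99.45
position: [0.6247, -0.056, 0.1836]
tool_rot: [-3.141, -0.0, 0.6]
force: [0.0, 0.1, -4.4]
grip_width: 0.013
finger_force: 49.1
```

Emit:
move_arm(plan=[[[0, 0, 0, 0, 0, 1, -1], [0, 0, 0, 0, 0, 1, -1], [0, 0, 0, 0, 0, 1, -1], [0, 0, 0, 0, 0, 1, -1], [0, 0, 0, 0, 0, 1, -1], [0, 0, 0, 0, 0, 1, -1], [0, 0, 0, 0, 0, 1, -1], [0, 0, 0, 0, 0, 1, -1], [0, 0, 0, 0, 0, 1, -1], [0, 0, 0, 0, 0, 1, -1]]])

```text
clock: 100.45
position: [0.6248, -0.0559, 0.1835]
tool_rot: [-3.141, 0.0, -0.447]
force: [0.1, -0.3, -4.7]
grip_width: 0.0128
finger_force: 49.1
```

```bash
python3 -c "
from h import *
s=st(); br(s);to(list(O-.0393*n)+[.081],-25.4)"
```

```text
t 100.5 p [ 0.6248 -0.0559  0.1835] yaw [-1.7995e+02  3.0000e-02 -2.5610e+01] F [ 0.1 -0.3 -4.7] M [-0.01  0.02 -0.02] w 0.0128 ff 49.1 q7 [-0.64  0.9   1.13  1.67 -0.88  1.17 -1.28]
br n -0.0553  t -0.0003  Fn -0.2 Ft 0.2
shift now [ 0.01 -0.79  5.13] | turn [-0.01  0.   -0.04] | shift after turn [ 0.01 -0.8   5.13]
```

Emit:
move_arm(plan=[[[0, 0, 0.86, 0, 0, -0.03, -1], [0, 0, 0.86, 0, 0, 0, -1], [0, 0, 0.86, 0, 0, 0, -1], [0, 0, 0.86, 0, 0, 0, -1], [0, 0, 0.86, 0, 0, 0, -1], [0, 0, 0.82, 0, 0, 0, -1], [0, -0.3, 0, 0, 0, 0, -1], [0, -0.3, 0, 0, 0, 0, -1], [0, -0.2, 0, 0, 0, 0, -1], [0, 0, 0, 0, 0, 0, -1]]])

```text
clock: 101.45
position: [0.6323, -0.0405, 0.0808]
tool_rot: [-3.141, -0.0, -0.438]
force: [0.8, -0.8, -4.5]
grip_width: 0.0129
finger_force: 50.2
```

Emit:
move_arm(plan=[[[0, -0.07, 0, 0, 0, 0, -1], [0, -0.07, 0, 0, 0, 0, -1], [0, -0.04, 0, 0, 0, 0, -1], [0, 0, 0, 0, 0, 0, -1], [0, -0.04, 0, 0, 0, 0, -1], [0, 0, 0, 0, 0, 0, -1], [0, -0.03, 0, 0, 0, 0, -1], [0, 0, 0, 0, 0, 0, -1], [0, 0, 0, 0, 0, 0, -1], [0, 0, 0, 0, 0, 0, -1]]])

```text
clock: 102.45
position: [0.6335, -0.0379, 0.081]
tool_rot: [3.14, 0.0, -0.44]
force: [-5.3, -6.4, -0.2]
grip_width: 0.0131
finger_force: 50.7
```

```bash
python3 -c "
from h import *
s=st(); br(s)"
```

```text
t 102.5 p [ 0.6335 -0.0379  0.081 ] yaw [179.92   0.   -25.24] F [-5.3 -6.4 -0.2] M [-1.43  0.99 -0.09] w 0.0131 ff 50.7 q7 [-0.61  1.01  1.02  1.72 -1.    1.03 -1.23]
br n -0.0352  t -0.0001  Fn -8.1 Ft -2.0
```

Emit:
move_arm(plan=[[[0, 0, 0.07, 0, 0, 0, -1], [0, 0, 0.06, 0, 0, 0, -1], [0, 0, 0, 0, 0, 0, -1], [0, 0, 0, 0, 0, 0, -0.3], [0, 0, 0, 0, 0, 0, -0.3], [0, 0, 0, 0, 0, 0, -0.3], [0, 0, 0, 0, 0, 0, -0.3], [0, 0, -0.3, 0, 0, 0, -0.3], [0, 0, -1, 0, 0, 0, -0.3], [0, 0, -1, 0, 0, 0, -0.3]]])

```text
clock: 103.45
position: [0.634, -0.0371, 0.1263]
tool_rot: [3.141, -0.0, -0.44]
force: [0.5, -0.6, -0.2]
grip_width: 0.0301
finger_force: 0.0
```

Emit:
move_arm(plan=[[[0, 0, -1, 0, 0, -1, -0.3], [0, 0, -1, 0, 0, -1, -0.3], [0, 0, -1, 0, 0, -1, -0.3], [0, 0, -1, 0, 0, -1, -0.3], [0, 0, -1, 0, 0, -1, -0.3], [0, 0, -1, 0, 0, -1, -0.3], [0, 0, 0, 0, 0, -1, -0.3], [0, 0, 0, 0, 0, -1, -0.3], [0, 0, 0, 0, 0, -1, -0.3], [0, 0, 0, 0, 0, -1, -0.3]]])

```text
clock: 104.45
position: [0.634, -0.0374, 0.2463]
tool_rot: [3.14, -0.001, 0.611]
force: [-0.6, -1.0, -1.1]
grip_width: 0.0298
finger_force: 0.0
```

Emit:
move_arm(plan=[[[0, 0, 0, 0, 0, -1, 0], [0, 0, 0, 0, 0, -1, 0], [0, 0, 0, 0, 0, -1, 0], [0, 0, 0, 0, 0, -1, 0], [0, 0, 0, 0, 0, -1, 0], [0, 0, 0, 0, 0, -1, 0], [0, 0, 0, 0, 0, -1, 0], [0, 0, 0, 0, 0, -1, 0], [0, 0, 0, 0, 0, -1, 0], [0, 0, 0, 0, 0, -1, 0]]])

```text
clock: 105.45
position: [0.634, -0.0377, 0.2463]
tool_rot: [3.14, 0.001, 1.658]
force: [0.1, 0.0, -0.4]
grip_width: 0.0431
finger_force: 0.0
```

Emit:
move_arm(plan=[[[0, 0, 0, 0, 0, -0.77, 0], [-0.21, -1, 0, 0, 0, 0, 0], [-0.21, -1, 0, 0, 0, 0, 0], [-0.21, -1, 0, 0, 0, 0, 0], [-0.21, -1, 0, 0, 0, 0, 0], [-0.21, -1, 0, 0, 0, 0, 0], [-0.21, -1, 0, 0, 0, 0, 0], [-0.21, -1, 0, 0, 0, 0, 0], [-0.21, -1, 0, 0, 0, 0, 0], [-0.21, -1, 0, 0, 0, 0, 0]]])

```text
clock: 106.45
position: [0.4618, -0.1048, 0.2457]
tool_rot: [3.14, 0.0, 1.734]
force: [0.1, -0.6, 0.4]
grip_width: 0.0429
finger_force: 0.0
```

```bash
python3 -c "
from h import *
s=st();to([.4628,-.1036,.105],99.4);handles('top')"
```

```text
t 106.5 p [ 0.4618 -0.1048  0.2457] yaw [1.7991e+02 2.0000e-02 9.9360e+01] F [ 0.1 -0.6  0.4] M [0.01 0.02 0.05] w 0.0429 ff 0.0 q7 [-0.48  0.33  0.73  2.   -0.28  0.91  0.56]
shift now [0.05 0.05 7.03] | turn [ 0.01  0.   -0.01] | shift after turn [0.05 0.06 7.03]
top handle [ 0.5432 -0.392 ] L [0.01  0.076] axis 85.5
top handle [ 0.6292 -0.0419] L [0.077 0.011] axis 154.1
top handle [0.644  0.2609] L [0.066 0.023] axis 121.0
```

Emit:
move_arm(plan=[[[0.05, 0.05, 0.5, 0, 0, 0, 0], [0, 0, 1, 0, 0, 0, 0], [0, 0, 1, 0, 0, 0, 0], [0, 0, 1, 0, 0, 0, 0], [0, 0, 1, 0, 0, 0, 0], [0, 0, 1, 0, 0, 0, 0], [0, 0, 1, 0, 0, 0, 0], [0, 0, 0.5, 0, 0, 0, 0], [0, 0, 0, 0, 0, 0, -1], [0, 0, 0, 0, 0, 0, -1]]], grip_force=60)

```text
clock: 107.5
position: [0.4638, -0.1027, 0.1048]
tool_rot: [3.141, 0.0, 1.735]
force: [-1.2, 0.5, 2.7]
grip_width: 0.0147
finger_force: 4.0
```

Emit:
move_arm(plan=[[[0, 0, 0, 0, 0, 0, -1], [0, 0, 0, 0, 0, 0, -1], [0, 0, 0, 0, 0, 0, -1], [0, 0, 0, 0, 0, 0, -1], [0, 0, 0, 0, 0, 0, -1], [0, 0, -0.5, 0, 0, 0, -1], [0, 0, -1, 0, 0, 0, -1], [0, 0, -1, 0, 0, 0, -1], [0, 0, -1, 0, 0, 0, -1], [0, 0, -1, 0, 0, 0, -1]]])

```text
clock: 108.5
position: [0.4633, -0.1026, 0.1957]
tool_rot: [3.142, 0.0, 1.735]
force: [-0.1, -0.1, -2.1]
grip_width: 0.0132
finger_force: 61.4
```

```bash
python3 -c "
from h import *
s=st()"
```

```text
t 108.5 p [ 0.4633 -0.1026  0.1957] yaw [1.800e+02 1.000e-02 9.942e+01] F [-0.1 -0.1 -2.1] M [ 0.05 -0.05  0.09] w 0.0132 ff 61.4 q7 [-0.43  0.41  0.68  2.05 -0.36  0.8   0.63]
```

Emit:
move_arm(plan=[[[0, 0, -1, 0, 0, -1, -1], [0, 0, -0.5, 0, 0, -1, -1], [0, 0, 0, 0, 0, -1, -1], [0, 0, 0, 0, 0, -1, -1], [0, 0, 0, 0, 0, -1, -1], [0, 0, 0, 0, 0, -1, -1], [0, 0, 0, 0, 0, -1, -1], [0, 0, 0, 0, 0, -1, -1], [0, 0, 0, 0, 0, -1, -1], [0, 0, 0, 0, 0, -0.2, -1]]])

```text
clock: 109.5
position: [0.4633, -0.1028, 0.2249]
tool_rot: [-3.142, 0.0, 2.701]
force: [0.4, -0.4, -2.5]
grip_width: 0.0132
finger_force: 61.5
```

Emit:
move_arm(plan=[[[-0.62, 0.85, 0, 0, 0, 0, -1], [-0.62, 0.85, 0, 0, 0, 0, -1], [-0.62, 0.85, 0, 0, 0, 0, -1], [-0.62, 0.85, 0, 0, 0, 0, -1], [-0.62, 0.85, 0, 0, 0, 0, -1], [-0.62, 0.85, 0, 0, 0, 0, -1], [-0.62, 0.85, 0, 0, 0, 0, -1], [-0.62, 0.85, 0, 0, 0, 0, -1], [-0.62, 0.85, 0, 0, 0, 0, -1], [-0.62, 0.85, 0, 0, 0, 0, -1]]])

```text
clock: 110.5
position: [0.6489, -0.0016, 0.2246]
tool_rot: [-3.141, 0.0, 2.696]
force: [0.2, -0.2, -1.8]
grip_width: 0.0133
finger_force: 61.6
```

Emit:
move_arm(plan=[[[0, 0, 0, 0, 0, 0, -1], [0, 0, 0, 0, 0, 0, -1], [0, 0, 0, 0, 0, 0, -1], [0, 0, 0, 0, 0, 0, -1], [0, 0, 0, 0, 0, 0, -1], [0, 0, 0, 0, 0, 0, -1], [0, 0, 0, 0, 0, 0, -1], [0, 0, 0, 0, 0, 0, -1], [0, 0, 0, 0, 0, 0, -1], [0, 0, 0, 0, 0, 0, -1]]])

```text
clock: 111.5
position: [0.6483, -0.002, 0.2243]
tool_rot: [-3.142, -0.0, 2.699]
force: [0.1, -0.6, -1.4]
grip_width: 0.0136
finger_force: 61.5
```

```bash
python3 -c "
from h import *
s=st();br(s);to(list(O+.0048*n)+[.15],154.6)
f=gapcheck(s); cv2.imwrite('pics/w9.png',f['color'][:,:,::-1])"
```

```text
t 111.5 p [ 0.6483 -0.002   0.2243] yaw [-180.     -0.    154.64] F [ 0.1 -0.6 -1.4] M [-0.06 -0.05  0.01] w 0.0136 ff 61.5 q7 [-0.35  0.6   0.42  1.56 -0.27  1.04  1.26]
br n 0.0036  t -0.0021  Fn -0.5 Ft 0.4
shift now [-0.11  0.06  3.71] | turn [-0.   -0.    0.01] | shift after turn [-0.11  0.06  3.71]
-0.04 [153 153 151 150 151 153 150 138 116  91  87  85  81  81  81  81  81]
-0.03 [152 153 151 150 151 152 149 139 114  86  77  76  74  74  74  75  76]
-0.02 [151 152 151 150 151 152 149 139 114  85  78  78  77  77  76  77  75]
0.0 [103 103 102 102 102 102 102 103 103 102 102 102 102 101 101 101 102]
0.02 [117 116 116 116 114 113 113 113 113 112 112 112 112 111 111 111 111]
```

Flush again. I'll insert, rest and withdraw, checking the force in between.

Emit:
move_arm(plan=[[[-0.11, 0.06, 0.8, 0, 0, 0, -1], [0, 0, 0.8, 0, 0, 0, -1], [0, 0, 0.8, 0, 0, 0, -1], [0, 0, 0.4, 0, 0, 0, -1], [0, 0, 0.4, 0, 0, 0, -1], [0, 0, 0.4, 0, 0, 0, -1], [0, 0, 0.4, 0, 0, 0, -1], [0, 0, 0.4, 0, 0, 0, -1], [0, 0, 0.4, 0, 0, 0, -1], [0, 0, 0.4, 0, 0, 0, -1]]])

```text
clock: 112.55
position: [0.6508, -0.0018, 0.1197]
tool_rot: [3.142, 0.0, 2.699]
force: [-0.8, 0.2, -1.8]
grip_width: 0.0131
finger_force: 61.5
```

```bash
python3 -c "
from h import *
s=st();br(s)"
```

```text
t 112.5 p [ 0.6508 -0.0018  0.1197] yaw [180.     0.   154.64] F [-0.8  0.2 -1.8] M [-0.06 -0.01  0.03] w 0.0131 ff 61.5 q7 [-0.32  0.72  0.37  1.63 -0.32  0.85  1.3 ]
br n 0.0048  t 0.0001  Fn -0.2 Ft -0.8
```

Emit:
move_arm(plan=[[[0, 0, 0.2, 0, 0, 0, -1], [0, 0, 0.12, 0, 0, 0, -1], [0, 0, 0.04, 0, 0, 0, -1], [0, 0, 0.03, 0, 0, 0, -1], [0, 0, 0, 0, 0, 0, -1], [0, 0, 0, 0, 0, 0, -1], [0, 0, 0, 0, 0, 0, -1], [0, 0, 0, 0, 0, 0, -1], [0, 0, 0, 0, 0, 0, -1], [0, 0, 0, 0, 0, 0, -1]]])

```text
clock: 113.55
position: [0.651, -0.0019, 0.1128]
tool_rot: [3.141, 0.0, 2.699]
force: [-1.4, -0.1, 5.5]
grip_width: 0.0133
finger_force: 62.6
```

```bash
python3 -c "
from h import *
s=st();br(s)"
```

```text
t 113.5 p [ 0.651  -0.0019  0.1128] yaw [1.7999e+02 2.0000e-02 1.5464e+02] F [-1.4 -0.1  5.5] M [-0.02  0.32  0.  ] w 0.0133 ff 62.6 q7 [-0.32  0.73  0.36  1.64 -0.33  0.83  1.31]
br n 0.0048  t 0.0003  Fn -0.7 Ft -1.2
```

Emit:
move_arm(plan=[[[0, 0, 0.02, 0, 0, 0, -1], [0, 0, 0, 0, 0, 0, -1], [0, 0, 0, 0, 0, 0, -1], [0, 0, 0, 0, 0, 0, -1], [0, 0, 0, 0, 0, 0, -1], [0, 0, 0, 0, 0, 0, -1], [0, 0, 0, 0, 0, 0, -1], [0, 0, 0, 0, 0, 0, -1], [0, 0, 0, 0, 0, 0, -1], [0, 0, 0, 0, 0, 0, -1]]])

```text
clock: 114.55
position: [0.651, -0.0019, 0.1128]
tool_rot: [3.141, 0.0, 2.699]
force: [-3.5, 0.6, 11.8]
grip_width: 0.0134
finger_force: 63.8
```

Emit:
move_arm(plan=[[[0, 0, -0.5, 0, 0, 0, -1], [0, 0, -1, 0, 0, 0, -1], [0, 0, -1, 0, 0, 0, -1], [0, 0, -1, 0, 0, 0, -1], [0, 0, -1, 0, 0, 0, -1], [0, 0, -1, 0, 0, 0, -1], [0.6, -0.83, 0, 0, 0, 0, -1], [0.6, -0.83, 0, 0, 0, 0, -1], [0.6, -0.83, 0, 0, 0, 0, -1], [0.6, -0.83, 0, 0, 0, 0, -1]]])

```text
clock: 115.55
position: [0.5782, -0.0416, 0.2224]
tool_rot: [3.142, 0.0, 2.699]
force: [-0.1, -0.7, -1.9]
grip_width: 0.013
finger_force: 61.5
```

Emit:
move_arm(plan=[[[0.63, -0.86, 0, 0, 0, 1, -1], [0, 0, 0, 0, 0, 1, -1], [0, 0, 0, 0, 0, 1, -1], [0, 0, 0, 0, 0, 1, -1], [0, 0, 0, 0, 0, 1, -1], [0, 0, 0, 0, 0, 1, -1], [0, 0, 0, 0, 0, 1, -1], [0, 0, 0, 0, 0, 1, -1], [0, 0, 0, 0, 0, 1, -1], [0, 0, 0, 0, 0, 0.2, -1]]])

```text
clock: 116.55
position: [0.5602, -0.0513, 0.2223]
tool_rot: [-3.142, 0.0, 1.733]
force: [-0.9, 0.1, -2.0]
grip_width: 0.0135
finger_force: 61.5
```

Emit:
move_arm(plan=[[[-0.297, -0.87, 0, 0, 0, 0, -1], [-0.297, -0.87, 0, 0, 0, 0, -1], [-0.297, -0.87, 0, 0, 0, 0, -1], [-0.297, -0.87, 0, 0, 0, 0, -1], [-0.297, -0.87, 0, 0, 0, 0, -1], [-0.297, -0.87, 0, 0, 0, 0, -1], [0, 0, 0.5, 0, 0, 0, -1], [0, 0, 0.5, 0, 0, 0, -1], [0, 0, 0, 0, 0, 0, -1], [0, 0, 0, 0, 0, 0, -1]]])

```text
clock: 117.55
position: [0.4634, -0.1036, 0.2018]
tool_rot: [-3.141, 0.0, 1.736]
force: [-0.3, -0.4, -1.7]
grip_width: 0.0132
finger_force: 61.4
```

```bash
python3 -c "
from h import *
s=st();to([.4627,-.1034,.1048],99.4);handles('top')"
```

```text
t 117.5 p [ 0.4634 -0.1036  0.2018] yaw [-1.7995e+02  1.0000e-02  9.9490e+01] F [-0.3 -0.4 -1.7] M [ 0.06 -0.02  0.01] w 0.0132 ff 61.4 q7 [-0.45  0.41  0.72  2.04 -0.36  0.82  0.64]
shift now [ 0.02 -0.03  4.85] | turn [-0.01  0.    0.02] | shift after turn [ 0.01 -0.03  4.85]
top handle [ 0.543 -0.392] L [0.01  0.076] axis 84.9
top handle [ 0.6292 -0.0419] L [0.077 0.011] axis 154.1
top handle [0.6447 0.2609] L [0.066 0.028] axis 124.1
top handle [ 0.7943 -0.1768] L [0.05  0.022] axis 136.3
```

Emit:
move_arm(plan=[[[0.02, -0.03, 0.8, 0, 0, 0.02, -1], [0, 0, 0.8, 0, 0, 0, -1], [0, 0, 0.8, 0, 0, 0, -1], [0, 0, 0.8, 0, 0, 0, -1], [0, 0, 0.6, 0, 0, 0, -1], [0, 0, 0.5, 0, 0, 0, -1], [0, 0, 0.3, 0, 0, 0, -1], [0, 0, 0.2, 0, 0, 0, -1], [0, 0, 0.07, 0, 0, 0, -1], [0, 0, 0, 0, 0, 0, -1]]])

```text
clock: 118.6
position: [0.4626, -0.1035, 0.105]
tool_rot: [3.141, -0.0, 1.733]
force: [-0.2, -0.5, -1.9]
grip_width: 0.0133
finger_force: 61.6
```

```bash
python3 -c "
from h import *
s=st()"
```

```text
t 118.6 p [ 0.4626 -0.1035  0.105 ] yaw [179.97  -0.    99.31] F [-0.2 -0.5 -1.9] M [-0.05  0.02  0.01] w 0.0133 ff 61.6 q7 [-0.32  0.56  0.56  2.12 -0.53  0.6   0.78]
```

Emit:
move_arm(plan=[[[0, 0, 0, 0, 0, 0, 0], [0, 0, 0, 0, 0, 0, 0], [0, 0, 0, 0, 0, 0, 0], [0, 0, 0, 0, 0, 0, 0], [0, 0, -0.5, 0, 0, 0, 0], [0, 0, -1, 0, 0, 0, 0], [0, 0, -1, 0, 0, 0, 0], [0, 0, -1, 0, 0, -1, 0], [0, 0, -1, 0, 0, -1, 0], [0, 0, -1, 0, 0, -1, 0]]])

```text
clock: 119.6
position: [0.4623, -0.1036, 0.2162]
tool_rot: [3.142, 0.0, 2.052]
force: [-0.0, 0.1, -0.2]
grip_width: 0.0426
finger_force: 0.0
```

Emit:
move_arm(plan=[[[0, 0, 0, 0, 0, -1, -0.1], [0, 0, 0, 0, 0, -1, -0.1], [0, 0, 0, 0, 0, -1, -0.1], [0, 0, 0, 0, 0, -1, -0.1], [0, 0, 0, 0, 0, -1, -0.1], [0, 0, 0, 0, 0, -1, -0.1], [0, 0, 0, 0, 0, -0.2, -0.1], [-0.9, 0.95, 0, 0, 0, 0, -0.1], [-0.9, 0.95, 0, 0, 0, 0, -0.1], [-0.9, 0.95, 0, 0, 0, 0, -0.1]]])

```text
clock: 120.6
position: [0.5366, -0.0749, 0.2152]
tool_rot: [-3.142, 0.0, 2.694]
force: [-0.6, -0.5, -0.6]
grip_width: 0.038
finger_force: 0.0
```

Emit:
move_arm(plan=[[[-0.9, 0.95, 0, 0, 0, 0, -0.1], [-0.9, 0.95, 0, 0, 0, 0, -0.1], [-0.9, 0.95, 0, 0, 0, 0, -0.1], [-0.9, 0.95, 0, 0, 0, 0, -0.1], [0, 0, 0, 0, 0, 0, -0.1], [0, 0, 0, 0, 0, 0, -0.1], [0, 0, 0, 0, 0, 0, -0.1], [0, 0, 0, 0, 0, 0, -0.1], [0, 0, 0, 0, 0, 0, -0.1], [0, 0, 0, 0, 0, 0, -0.1]]])

```text
clock: 121.6
position: [0.6333, -0.0377, 0.2149]
tool_rot: [3.141, 0.0, 2.696]
force: [0.1, 0.2, 0.2]
grip_width: 0.0383
finger_force: 0.0
```

```bash
python3 -c "
from h import *
s=st(); br(s);to(list(O-.0352*n)+[.0775],154.6); handles('wrist')"
```

```text
t 121.6 p [ 0.6333 -0.0377  0.2149] yaw [1.7999e+02 1.0000e-02 1.5450e+02] F [0.1 0.2 0.2] M [-0.06 -0.04 -0.03] w 0.0383 ff 0.0 q7 [-0.32  0.59  0.43  1.61 -0.28  1.    1.33]
br n -0.0352  t -0.0004  Fn 0.2 Ft 0.0
shift now [-0.02 -0.    6.87] | turn [ 0.    0.   -0.02] | shift after turn [-0.02 -0.    6.87]
wrist handle [ 0.7713 -0.1108] L [0.043 0.085] axis 15.5
wrist handle [ 0.6336 -0.0364] L [0.079 0.011] axis 154.1
```

Emit:
move_arm(plan=[[[-0.02, 0, 0.98, 0, 0, -0.02, -0.1], [0, 0, 0.98, 0, 0, 0, -0.1], [0, 0, 0.98, 0, 0, 0, -0.1], [0, 0, 0.98, 0, 0, 0, -0.1], [0, 0, 0.98, 0, 0, 0, -0.1], [0, 0, 0.98, 0, 0, 0, -0.1], [0, 0, 0.98, 0, 0, 0, -0.1], [0, 0, 0, 0, 0, 0, -0.1], [0, 0, 0, 0, 0, 0, -1], [0, 0, 0, 0, 0, 0, -1]]], grip_force=50)

```text
clock: 122.65
position: [0.6342, -0.0382, 0.0788]
tool_rot: [3.141, 0.001, 2.699]
force: [-0.3, -1.5, -2.5]
grip_width: 0.0131
finger_force: 48.7
```

Emit:
move_arm(plan=[[[0, 0, 0, 0, 0, 0, -1], [0, 0, 0, 0, 0, 0, -1], [0, 0, 0, 0, 0, 0, -1], [0, -0.5, -0.5, 0, 0, 0, -1], [0, -0.5, -1, 0, 0, 0, -1], [0, 0, -1, 0, 0, 0, -1], [0, 0, -1, 0, 0, 0, -1], [0, 0, -1, 0, 0, 0, -1], [0, 0, -1, 0, 0, 0, -1], [0, 0, -1, 0, 0, 0, -1]]])

```text
clock: 123.65
position: [0.6248, -0.0563, 0.2091]
tool_rot: [3.141, 0.0, 2.699]
force: [-0.2, -0.4, -4.4]
grip_width: 0.0128
finger_force: 49.2
```

```bash
python3 -c "
from h import *
s=st();to([.432,-.3705,.215],85)"
```

```text
t 123.7 p [ 0.6248 -0.0563  0.2091] yaw [1.7999e+02 1.0000e-02 1.5462e+02] F [-0.2 -0.4 -4.4] M [ 0.05 -0.08 -0.01] w 0.0128 ff 49.2 q7 [-0.29  0.59  0.43  1.63 -0.28  0.98  1.37]
shift now [  1.98 -18.33  -0.3 ] | turn [ 0.   0.  11.6] | shift after turn [-16.49  -8.23  -0.29]
```

Emit:
move_arm(plan=[[[0.1, -0.96, 0, 0, 0, 0, -1], [0.1, -0.96, 0, 0, 0, 0, -1], [0.1, -0.96, 0, 0, 0, 0, -1], [0.1, -0.96, 0, 0, 0, 0, -1], [0.1, -0.96, 0, 0, 0, 0, -1], [0.1, -0.96, 0, 0, 0, 0, -1], [0.1, -0.96, 0, 0, 0, 0, -1], [0.1, -0.96, 0, 0, 0, 0, -1], [0.1, -0.96, 0, 0, 0, 0, -1], [0.1, -0.96, 0, 0, 0, 0, -1]]])

```text
clock: 124.65
position: [0.5234, -0.2223, 0.2072]
tool_rot: [-3.141, -0.001, 2.698]
force: [0.2, -0.3, -4.0]
grip_width: 0.0129
finger_force: 49.2
```

Emit:
move_arm(plan=[[[0.1, -0.96, 0, 0, 0, 0, -1], [0.1, -0.96, 0, 0, 0, 0, -1], [0.1, -0.96, 0, 0, 0, 0, -1], [0.1, -0.96, 0, 0, 0, 0, -1], [0.1, -0.96, 0, 0, 0, 0, -1], [0.1, -0.96, 0, 0, 0, 0, -1], [0.1, -0.96, 0, 0, 0, 0, -1], [0.1, -0.96, 0, 0, 0, 0, -1], [0.1, -0.96, 0, 0, 0, 0, -1], [0, 0, 0, 0, 0, 0, -1]]])

```text
clock: 125.65
position: [0.4317, -0.3721, 0.2074]
tool_rot: [-3.14, -0.001, 2.695]
force: [0.5, 0.7, -4.7]
grip_width: 0.0128
finger_force: 49.3
```

Emit:
move_arm(plan=[[[0, 0, 0, 0, 0, 1, -1], [0, 0, 0, 0, 0, 1, -1], [0, 0, 0, 0, 0, 1, -1], [0, 0, 0, 0, 0, 1, -1], [0, 0, 0, 0, 0, 1, -1], [0, 0, 0, 0, 0, 1, -1], [0, 0, 0, 0, 0, 1, -1], [0, 0, 0, 0, 0, 1, -1], [0, 0, 0, 0, 0, 1, -1], [0, 0, 0, 0, 0, 1, -1]]])

```text
clock: 126.65
position: [0.434, -0.3691, 0.2073]
tool_rot: [-3.141, -0.001, 1.647]
force: [0.4, -0.1, -3.3]
grip_width: 0.0129
finger_force: 49.3
```

```bash
python3 -c "
from h import *
s=st();to([.432,-.3705,.105],85);handles('top',z=.118)"
```

```text
t 126.7 p [ 0.434  -0.3691  0.2073] yaw [-1.7999e+02 -3.0000e-02  9.4380e+01] F [ 0.4 -0.1 -3.3] M [ 0.04 -0.06 -0.03] w 0.0129 ff 49.3 q7 [ 0.1   0.57  0.74  1.8  -0.47  0.95  1.11]
shift now [-0.06 -0.1   5.11] | turn [-0.   -0.01  1.56] | shift after turn [-0.08 -0.09  5.11]
top handle [ 0.5394 -0.3833] L [0.013 0.078] axis 84.6
top handle [0.637  0.2582] L [0.062 0.021] axis 117.7
```

Emit:
move_arm(plan=[[[0, 0, 0, 0, 0, 1, -1], [0, 0, 0, 0, 0, 0.56, -1], [-0.08, -0.1, 0.9, 0, 0, 0, -1], [0, 0, 0.9, 0, 0, 0, -1], [0, 0, 0.9, 0, 0, 0, -1], [0, 0, 0.9, 0, 0, 0, -1], [0, 0, 0.8, 0, 0, 0, -1], [0, 0, 0.5, 0, 0, 0, -1], [0, 0, 0.2, 0, 0, 0, -1], [0, 0, 0, 0, 0, 0, -1]]])

```text
clock: 127.7
position: [0.4324, -0.3707, 0.1054]
tool_rot: [-3.141, -0.0, 1.489]
force: [0.1, 0.2, -3.6]
grip_width: 0.013
finger_force: 49.3
```

```bash
python3 -c "
from h import *
s=st()"
```

```text
t 127.7 p [ 0.4324 -0.3707  0.1054] yaw [-1.7998e+02 -1.0000e-02  8.5290e+01] F [ 0.1  0.2 -3.6] M [-0.05 -0.   -0.01] w 0.013 ff 49.3 q7 [ 0.16  0.71  0.66  1.88 -0.62  0.77  1.08]
```

Emit:
move_arm(plan=[[[0, 0, 0.08, 0, 0, 0, -1], [0, 0, 0.08, 0, 0, 0, -1], [0, 0, 0.04, 0, 0, 0, -1], [0, 0, 0, 0, 0, 0, -1], [0, 0, 0, 0, 0, 0, -1], [0, 0, 0, 0, 0, 0, -1], [0, 0, 0, 0, 0, 0, -1], [0, 0, 0, 0, 0, 0, -1], [0, 0, 0, 0, 0, 0, -1], [0, 0, 0, 0, 0, 0, -1]]])

```text
clock: 128.7
position: [0.4325, -0.3706, 0.1015]
tool_rot: [3.142, 0.0, 1.488]
force: [0.6, -0.2, -3.6]
grip_width: 0.0132
finger_force: 49.3
```

```bash
python3 -c "
from h import *
s=st()"
```

```text
t 128.7 p [ 0.4325 -0.3706  0.1015] yaw [180.     0.    85.28] F [ 0.6 -0.2 -3.6] M [0.01 0.01 0.02] w 0.0132 ff 49.3 q7 [ 0.16  0.72  0.66  1.88 -0.63  0.76  1.09]
```

Another 2.4 mm down, then release, rise and look over the whole scene.

Emit:
move_arm(plan=[[[0, 0, 0.07, 0, 0, 0, -1], [0, 0, 0.05, 0, 0, 0, -1], [0, 0, 0, 0, 0, 0, -1], [0, 0, 0, 0, 0, 0, -0.2], [0, 0, 0, 0, 0, 0, -0.2], [0, 0, 0, 0, 0, 0, -0.2], [0, 0, 0, 0, 0, 0, -0.2], [0, 0, -0.3, 0, 0, 0, -0.2], [0, 0, -1, 0, 0, 0, -0.2], [0, 0, -1, 0, 0, 0, -0.2]]])

```text
clock: 129.7
position: [0.4323, -0.3706, 0.1459]
tool_rot: [-3.141, -0.0, 1.488]
force: [-0.4, 0.8, 0.3]
grip_width: 0.0341
finger_force: 0.0
```

Emit:
move_arm(plan=[[[0, 0, -1, 0, 0, 0, -0.2], [0, 0, -1, 0, 0, 0, -0.2], [0, 0, -1, 0, 0, 0, -0.2], [0, 0, -1, 0, 0, 0, -0.2], [0, 0, -1, 0, 0, 0, -0.2], [-0.5, -1, 0, 0, 0, 0, -0.2], [-0.5, -1, 0, 0, 0, 0, -0.2], [-0.5, -1, 0, 0, 0, 0, -0.2], [-0.5, -1, 0, 0, 0, 0, -0.2], [0, 0, 0, 0, 0, 0, -0.2]]])

```text
clock: 130.7
position: [0.3468, -0.4051, 0.2459]
tool_rot: [3.141, 0.0, 1.485]
force: [0.2, 1.3, 0.8]
grip_width: 0.0342
finger_force: 0.0
```

```bash
python3 -c "
from h import *
s=st();handles('top',z=.118)
a=grab_frame('top')['color'][60:300,170:470,::-1]; b=grab_frame('scene')['color'][120:360,60:340,::-1]
cv2.imwrite('pics/end.png',np.vstack([cv2.resize(a,(375,300)),cv2.resize(b,(375,300))]) if 0 else np.hstack([cv2.resize(a,(400,320),interpolation=cv2.INTER_CUBIC),cv2.resize(b,(373,320),interpolation=cv2.INTER_CUBIC)]))"
```

```text
t 130.7 p [ 0.3468 -0.4051  0.2459] yaw [1.7998e+02 3.0000e-02 8.5060e+01] F [0.2 1.3 0.8] M [-0.05 -0.02  0.01] w 0.0342 ff 0.0 q7 [ 0.15  0.48  0.84  1.85 -0.43  1.    1.09]
top handle [ 0.4296 -0.3708] L [0.012 0.08 ] axis 84.7
top handle [ 0.5396 -0.3833] L [0.013 0.078] axis 84.6
top handle [0.6316 0.2626] L [0.051 0.019] axis 104.8
```

View pics/end.png

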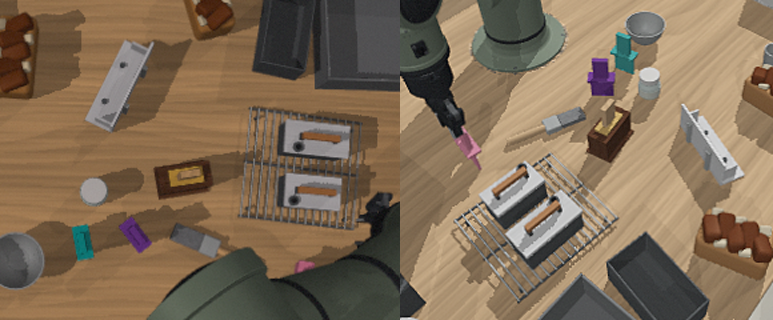

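Both tins stand on the rack at left-panel (318,140) and (310,190). The gauge is upright in its stand at (185,178) and the bystanders are untouched, so I'll hand in.

```bash
python3 -c "
from h import *
print(job_done())"
```

```text
the job is handed in; nothing more can be done
None
```

I checked the middle tin and then the short tin (the long one was absent), vent side then plain side; both now stand on the rack, the gauge is back upright in its stand, and the job was handed in at about 131 s with no verdict returned.

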